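Unlock the lid stay and shut the microscope accessory chest

ROBOT

A 7-joint arm with a two-finger parallel gripper is mounted at the origin on the work surface. World frame = base frame: x ahead of the robot, y to its left, z up, the work surface at z = 0. Lengths are in m, angles in rad, forces in N, time in s.
With the tool pointing down it reaches from about 0.4 to 0.875 m from the base axis. Payload 19.3 kg.
Tool frame: the origin (TCP) lies on the centre line of the jaws, within the pads' length; the fingertips stand 11 mm ahead of it and the grasp point (between the pads) lies 8 mm behind it; y points along the fingers, x is the direction in which the jaws open and shut, and the axes are right-handed (so a half turn about y gives the same grasp; the last joint's range is limited). The gripper opens to 85 mm and grips with 20 to 120 N. Pads are 22 mm wide; open, the fingers measure 114 mm over their backs; the gripper's body (76 mm by 85 mm) begins 54 mm behind the grasp point. The pads swing forward as they close: fully open they stand 13 mm farther back than shut.
Start: joints at [-1.259, 0.521, -0.036, 1.599, 0.021, 1.021, -0.113], TCP at [0.233, 0.58, 0.242] pointing down, gripper open.
Joint ranges: [-2.91, 2.91], [-0.3, 2.13], [-1.5, 1.42], [0.17, 2.43], [-1.26, 4.41], [0.16, 1.93], [-2.52, 2.52]. Speed limits (rad/s): [1.89, 1.89, 2.39, 2.39, 3.01, 3.01, 3.01].

INTERFACE

Orientations are given as [roll, pitch, yaw] about the fixed x, y, z axes, in that order (R = Rz(yaw) Ry(pitch) Rx(roll)).
In Python, from workcell import monitor, cams, bot gives the robot as it stands.
- The arm moves only by the tool send_rows, never from a script. Its argument "series" is text: rows parted by semicolons, each of 7 numbers parted by spaces: the turn, a rotation vector about the tool's x, y, z in rad, then the shift along the tool's x, y, z in mm, then the opening, from 0 (shut) to 1 (fully open). In form: ax ay az tx ty tz claw; .... A call has 1 to 20 rows; each row is the pose to reach, as a shift and turn from the pose commanded when the call began, along the tool's axes at that moment; what a row does not reach only later rows make up. A row lasts 1/12 s, in which the tool goes at most 41.7 mm and 7.16 degrees, less where a joint would pass 70% of its speed; a pose out of reach is approached as far as the arm can. A call with a gripper value outside its range is refused whole. The fingers move at their own pace and stop on an object; "force" is the grip in N (left out, the last holds). Time passes only in rows, so rows that repeat a pose let the fingers close. It gives the time, the measured TCP pose, the force and the opening at its end, in the units of the state.
- monitor.observe(): the state, without advancing time (a new reading comes with each control period).
- cams.grab_frame(name): name is "scene" or "top" or "wrist"; returns the picture (420x560x3 uint8, red, green, blue); there is no depth.
- cams.get_calibration(name): a dict with "mtx" (3x3 intrinsics, pixels), "origin" and "attitude" of the camera in the world. Camera axes: x right, y down, z forward; pixel columns grow to the right and rows downward; lengths in m; the calibration is good to about 2 mm. A picture is of the moment at which its call begins: read the wrist's pose just before it. get_calibration takes no time and is no camera call; for the wrist camera it gives the pose at the moment of the call.
- bot.job_done(): hands the job in, once; it reports no verdict.
The state is a dict: "clock": time; "qpos": joint angles; "qd": joint speeds; "joint_efforts": joint torques, N m; "position": TCP position; "tool_rot": TCP orientation; "force": force on the tool from outside, world axes, zero at the start; "moment": the same for the moment, N m; "grip_width": finger opening in m.
Only numpy, scipy, OpenCV 4.12 (cv2) and the standard library are available. Lean on these libraries where they do the work, as an engineer would, in place of code of your own. Each camera call takes 0.05 s, during which the arm holds its last target.

TASK

Close up the microscope accessory chest: lift the red handle at the knee of its folding lid stay up and forward past centre so that the stay unlocks, then lower the lid under control, never letting it slam, and press it down over the catch until it has snapped and the lid is fully shut. The catch is set a little higher or lower from chest to chest, so press slowly and by feel, gently and no harder than the catch needs, and leave the things around the chest where they stand.

Things in the scene. Friction and masses are not known exactly. Their poses are not given: they have to be found in the camera images.
- lid_hinge (a point): Middle of the lid's hinge line, on the top edge of the wooden chest's far wall, 100 mm above the bench. Its x points level from the front wall to the back (away from the robot), y to the left along the hinge, z up. The chest is 250 mm (x) by 320 mm (y) by 100 mm high, walls 10 mm, fixed to the bench, on the -x side of this line.
- front_rim (a point): Middle of the top edge of the chest's front wall (axes as lid_hinge). Just inside it sits the catch: a spring roller that the steel strike under the lid rides over when about 7 mm from home. Pressing over it takes 7 to 11 N, then it snaps and the lid rests on hard rubber buffers, 0.5 to 6 mm above this rim, depending on how high the catch is set.
- lid (a joint): Lid angle, rad: 1.88 = standing open, leaning back, stay locked; it falls as the lid closes. Shut and caught it reads 0.002 to 0.026 (0 = flush on the rim), depending on the catch; not yet caught, the catch springs the let-go lid up to 0.031 or more. Stiff hinges hold the lid wherever it is left: moving it takes 1 to 5 N near its front edge.
- lid_press (a point): Point to press: on the lid's outer face, mid-width, 225 mm from the hinge, over the catch; its z is the outward normal of that face. The lid is a panel of 0.4 kg, 12 mm thick, 320 mm wide, reaching 262 mm from the hinge; its inner face passes through the hinge line. Over 20 N on it strains it; against a locked stay it does not give.
- stay_knee (a joint): Fold of the stay at its knee, rad: -0.14 = locked on its stop just below centre, 0 = blades in line, above 0 = past centre, unlocked. It grows as the lid closes, to about 2.85 when shut.
- stay_pivot (a point): Lower pivot of the stay, inside the chest's left wall: 110 mm in front of (-x) and 35 mm below the hinge line, 144.5 mm left (+y) of lid_hinge. The steel lower blade (14 by 3 mm, 100 mm from pivot to knee) turns about it in the upright plane across the hinge; an equal upper blade runs on from the knee to the lid's left edge, 115 mm from the hinge.
- stay_knee_pin (a point): Knee pin joining the blades, in the plane of the lower blade. It moves on a circle of 100 mm about the pivot: up and forward (-x), through centre after 7 mm; from then on the lid follows it down and stays where it is when the knee is let go. Lifting takes 3 to 15 N. The upper blade and the lid rise behind it.
- stay_knob (a point): Middle of the red handle on the knee: a round rod, 12 mm diameter, 36 mm long, parallel to the hinge, standing inwards (to the right, -y) from the blades, a 17 mm flange on its free end; 28 mm from the lower blade. Locked, it is 34 mm above the rim and 37 mm in front of the hinge line. Best taken from above with the gripper leaning 35 to 45 degrees back to the robot, clear of upper blade and lid.
- oil_bottle_mid (a point): Middle of an amber dropper bottle with black cap, 28 mm across, 72 mm tall, loose, standing beside the chest; to be left alone.
- objective_can_mid (a point): Middle of a round aluminium objective can, 42 mm across, 62 mm tall, loose, beside the chest; to be left alone.
- slide_mailer_mid (a point): Middle of a white plastic slide mailer, 34 by 84 by 18 mm, lying loose beside the chest; to be left alone.
- dye_pot_mid (a point): Middle of a small white staining pot, 42 mm across, 45 mm tall, loose, beside the chest; to be left alone.

How it is judged:
By the outcome, as a careful person would: the job done as asked, in the order asked, and still so for the second after the job is handed in, with the robot touching nothing.
It also fails if it takes over 72 s, if anything falls off the work surface, if the arm or the gripper's body presses on something with over 40 N, if the wrist force passes 120 N, or if a joint passes its speed limit or range.

## Working session

There is one attempt and no reset: what is moved stays moved. The work goes in short steps, Python scripts to look and compute and a tool call to move; the robot and the scene stay as the last step left them, time stands still between calls to the robot, and variables do not carry over. Pictures are saved under pics/ and viewed, and the job is handed in when it is done.

Besides the shell and the picture viewer there is one more tool, called after "Emit:" as name(argument=value, ...) on one line, values as JSON. send_rows: Moves the arm, as the interface text tells. Its arguments: {"type":"object","properties":{"series":{"type":"string"},"force":{"type":"number"}},"required":["series"]}

```bash
mkdir -p pics; ls; python3 - <<'E'
from workcell import monitor,cams,bot
import cv2,numpy as np
print(monitor.observe())
for n in ["scene","top","wrist"]:
    c=cams.get_calibration(n);print(n,c)
    cv2.imwrite(f"pics/a_{n}.png",cams.grab_frame(n)[:,:,::-1])
E
```

```text
pics
{'clock': 0.0, 'qpos': array([-1.25919779,  0.52202342, -0.03634658,  1.59996754,  0.0211867 ,
        1.02110943, -0.11279351]), 'qd': array([-4.74884896e-04, -1.77600438e-03,  1.57483053e-03,  1.73890995e-03,
        6.98044788e-04,  1.16025873e-03, -1.69366995e-05]), 'joint_efforts': array([-1.70594376e-03, -9.27103400e+01,  1.97887748e+00, -3.69923759e+01,
        1.77088729e-02,  8.21120484e-03, -3.31246054e-05]), 'position': array([0.23277167, 0.57970128, 0.24173414]), 'tool_rot': array([-1.57085514e+00,  1.12187381e-03,  1.18900323e+00]), 'force': array([-0.19320129, -0.45592462, -0.09559931]), 'moment': array([-0.00929242, -0.02558148, -0.0222093 ]), 'grip_width': 0.08517210254078358}
scene {'mtx': array([[464.55708031,   0.        , 275.88678367],
       [  0.        , 464.55708031, 207.86514398],
       [  0.        ,   0.        ,   1.        ]]), 'origin': array([1.31740433, 0.20264702, 1.15235897]), 'attitude': array([-2.4605178 , -0.01087344,  1.88944176])}
top {'mtx': array([[425.68482002,   0.        , 282.04255819],
       [  0.        , 425.68482002, 202.66144587],
       [  0.        ,   0.        ,   1.        ]]), 'origin': array([ 0.49814797, -0.02445885,  1.16393028]), 'attitude': array([-3.02699073,  0.01717215, -1.54562492])}
wrist {'mtx': array([[348.5415052 ,   0.        , 277.2130522 ],
       [  0.        , 348.5415052 , 209.14787459],
       [  0.        ,   0.        ,   1.        ]]), 'origin': array([0.16510452, 0.60726719, 0.37379144]), 'attitude': array([2.84866232e+00, 7.53028297e-04, 1.18903146e+00])}
```

View pics/a_scene.png

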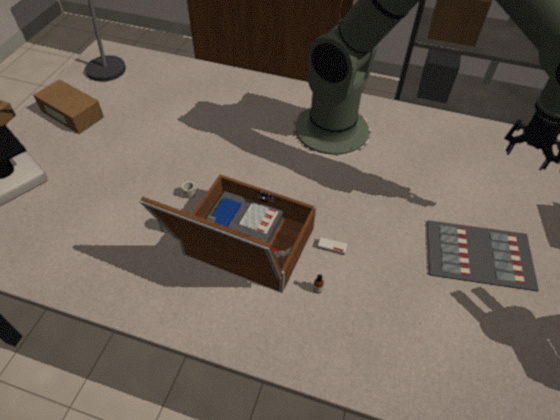

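View pics/a_top.png

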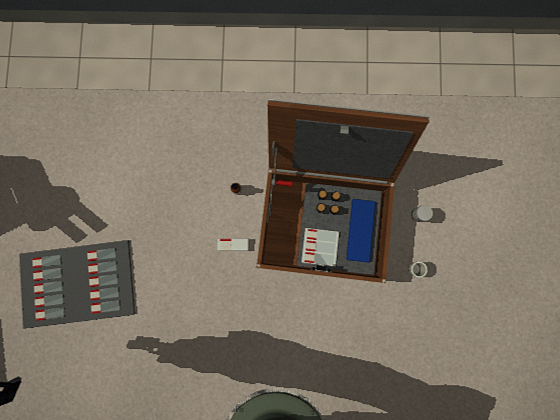

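View pics/a_wrist.png

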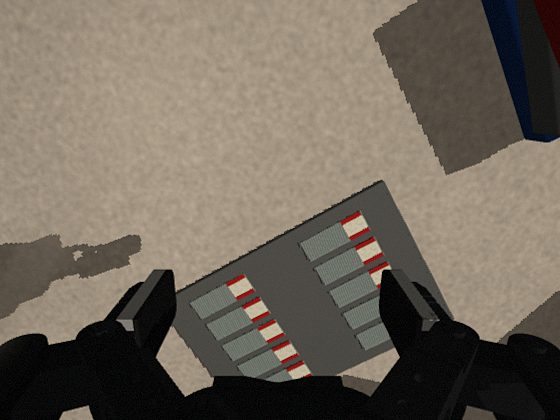

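```bash
python3 - <<'E'
import cv2
a=cv2.imread("pics/a_top.png")[90:290,210:450];cv2.imwrite("pics/b_top.png",cv2.resize(a,None,fx=3.3,fy=3,interpolation=2)[:600,:800]) if 0 else cv2.imwrite("pics/b_top.png",cv2.resize(a[:,:],None,fx=3,fy=3,interpolation=2))
a=cv2.imread("pics/a_scene.png")[165:305,140:360];cv2.imwrite("pics/b_scene.png",cv2.resize(a,None,fx=3.5,fy=3.5,interpolation=2))
E
```

```text
(no output)
```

View pics/b_top.png

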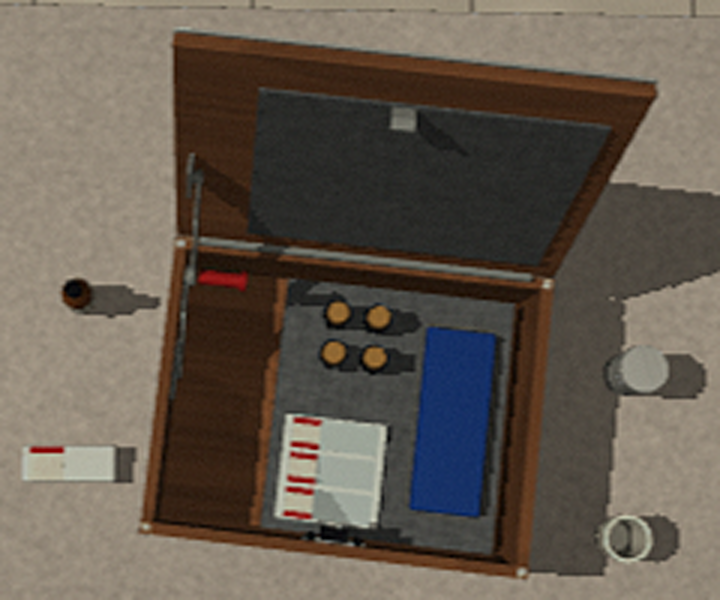

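View pics/b_scene.png

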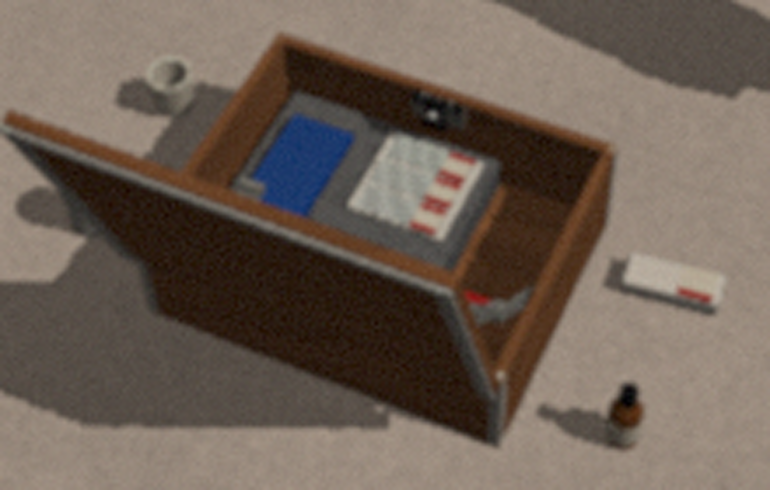

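```bash
cat > h.py <<'E'
import numpy as np,cv2
from scipy.spatial.transform import Rotation as R
from workcell import monitor,cams,bot
def rot(e): return R.from_euler('xyz',e).as_matrix()
def ray(c,u,v):
    d=rot(c['attitude'])@np.linalg.solve(c['mtx'],[u,v,1.]); return np.array(c['origin']),d/np.linalg.norm(d)
def onz(c,u,v,z):
    o,d=ray(c,u,v); return o+d*(z-o[2])/d[2]
def proj(c,p):
    q=rot(c['attitude']).T@(np.asarray(p)-c['origin']); q=c['mtx']@q; return q[:2]/q[2]
E
python3 - <<'E'
from h import *
c=cams.get_calibration('top')
im=cv2.imread('pics/a_top.png')
P=[]
for u,v in [(181,242),(548,284),(146,527),(521,573)]:
    p=onz(c,210+u/3,90+v/3,0.1);P.append(p);print(p.round(4))
P=np.array(P)
print(np.linalg.norm(P[0]-P[1]),np.linalg.norm(P[2]-P[3]),np.linalg.norm(P[0]-P[2]),np.linalg.norm(P[1]-P[3]))
for a,b in [(1,0),(3,2)]: print(np.arctan2(*(P[a]-P[b])[[0,1]])-np.pi) 
for a,b in [(0,2),(1,3)]: d=P[a]-P[b];print(np.arctan2(d[1],d[0]))
print('mean',P.mean(0))
for n in ['top','scene']:
    im=cv2.imread(f'pics/a_{n}.png').astype(int); b,g,r=im[...,0],im[...,1],im[...,2]
    m=((r>110)&(g<60)&(b<60)).astype(np.uint8)
    k,l,s,ce=cv2.connectedComponentsWithStats(m)
    for i in range(1,k):
        if s[i,4]>6: print(n,s[i],ce[i], onz(cams.get_calibration(n),*ce[i],0.134).round(4))
s=cams.get_calibration('scene')
print([proj(s,p) for p in P])
E
```

```text
[0.7012 0.0287 0.1   ]
[ 0.6722 -0.2804  0.1   ]
[0.4618 0.0508 0.1   ]
[ 0.4325 -0.2573  0.1   ]
0.3104261595930816 0.30955631243231013 0.24043710635523471 0.2408177681191036
-6.189536328414664
-6.188307656061241
-0.09220678535288898
-0.09582209308606167
mean [ 0.56690394 -0.11455924  0.1       ]
top [277 181  15   5  50] [284.24 182.72] [ 0.6655 -0.0079  0.134 ]
top [308 229   9   3  14] [311.92857143 229.92857143] [ 0.5516 -0.0776  0.134 ]
top [307 237   9   3  13] [311.46153846 238.15384615] [ 0.5318 -0.0768  0.134 ]
top [220 239  11   2  21] [225.23809524 239.52380952] [0.5234 0.1312 0.134 ]
top [307 241   9   2  12] [310.75       241.58333333] [ 0.5235 -0.0753  0.134 ]
top [306 249   9   2  13] [309.53846154 249.61538462] [ 0.5042 -0.0727  0.134 ]
top [ 88 251   8   2  12] [ 90.83333333 251.33333333] [0.4868 0.4564 0.134 ]
top [306 252   8   3  12] [309.83333333 253.16666667] [ 0.4958 -0.0736  0.134 ]
top [ 33 258   8   2  12] [ 35.83333333 258.33333333] [0.4666 0.5894 0.134 ]
top [ 88 259   9   2  10] [ 91.7 259.2] [0.468  0.4528 0.134 ]
top [305 260   9   3  13] [309.15384615
[... 838 characters left out ...]
0.3739 0.5747 0.134 ]
top [ 91 298   9   2  10] [ 94.8 298.3] [0.3756 0.4383 0.134 ]
top [ 91 303   9   2  13] [ 95.46153846 303.61538462] [0.3632 0.4357 0.134 ]
top [ 35 305   9   2  11] [ 38.72727273 305.36363636] [0.3554 0.5722 0.134 ]
top [ 36 310   8   2  12] [ 39.83333333 310.58333333] [0.3433 0.5684 0.134 ]
top [ 92 311   9   2  12] [ 96.25       311.58333333] [0.3447 0.4324 0.134 ]
top [ 36 318   9   2  12] [ 40.25       318.58333333] [0.3247 0.5657 0.134 ]
scene [273 249   6   3  13] [275.53846154 249.92307692] [ 0.6656 -0.0017  0.134 ]
[array([282.12511296, 270.96340688]), array([179.85128908, 231.94172914]), array([314.28185771, 206.22050623]), array([220.55764159, 174.4172026 ])]
```

```bash
cat >> h.py <<'E'
YAW=-0.094
ex=np.array([np.cos(YAW),np.sin(YAW),0]);ey=np.array([-np.sin(YAW),np.cos(YAW),0]);ez=np.array([0,0,1.])
HINGE=np.array([0.5669,-0.1146,0.1])+0.125*ex
def C(x,y,z): return HINGE+(x*ex+y*ey+z*ez)/1000   # chest frame, mm
def toC(p): d=(np.asarray(p)-HINGE)*1000; return np.array([d@ex,d@ey,d@ez])
def tool(L):
    L=np.radians(L); a=np.sin(L)*ex-np.cos(L)*ez; x=np.cos(L)*ex+np.sin(L)*ez
    return np.stack([x,a,np.cross(x,a)],1)
def rows(targets):  # list of (pos,Rmat,claw)
    s=monitor.observe();p0=s['position'];R0=rot(s['tool_rot'])
    for p,Rm,c in targets:
        w=R.from_matrix(R0.T@Rm).as_rotvec(); t=R0.T@(p-p0)*1000
        print(*w.round(3),*t.round(1),c)
def st():
    s=monitor.observe();Rm=rot(s['tool_rot']);print('t',round(s['clock'],2),'C',toC(s['position']).round(1),'lean',np.degrees(np.arctan2(Rm[:,1]@ex,-Rm[2,1])).round(1),'zoff',(Rm[:,2]@ey).round(4),'F(chest)',[round(float(s['force']@e),1) for e in (ex,ey,ez)],'grip',round(s['grip_width'],4),'q',s['qpos'].round(2))
E
python3 - <<'E'
from h import *
st()
k=C(-37,116.5,34);T=tool(42);a=T[:,1]
print(k)
p=k-0.11*a
rows([(p+[0,0,.06],T,.8),(p,T,.35)])
E
```

```text
t 0.15 C [-522.8  660.   141.9] lean -0.0 zoff 0.2839 F(chest) [-0.5, 0.1, -0.5] grip 0.0856 q [-1.26  0.52 -0.04  1.6   0.02  1.02 -0.11]
[ 0.66544638 -0.00687414  0.134     ]
-0.468 1.222 -0.629 -404.1 -33.5 -549.5 0.8
-0.468 1.222 -0.629 -404.1 26.5 -549.5 0.35
```

Emit:
send_rows(series="-0.468 1.222 -0.629 -404 -33 -549 0.6;-0.468 1.222 -0.629 -404 -33 -549 0.6;-0.468 1.222 -0.629 -404 -33 -549 0.6;-0.468 1.222 -0.629 -404 -33 -549 0.6;-0.468 1.222 -0.629 -404 -33 -549 0.6;-0.468 1.222 -0.629 -404 -33 -549 0.6;-0.468 1.222 -0.629 -404 -33 -549 0.6;-0.468 1.222 -0.629 -404 -33 -549 0.6;-0.468 1.222 -0.629 -404 -33 -549 0.6;-0.468 1.222 -0.629 -404 -33 -549 0.6;-0.468 1.222 -0.629 -404 -33 -549 0.6;-0.468 1.222 -0.629 -404 -33 -549 0.6;-0.468 1.222 -0.629 -404 -33 -549 0.6;-0.468 1.222 -0.629 -404 -33 -549 0.6;-0.468 1.222 -0.629 -404 -33 -549 0.6;-0.468 1.222 -0.629 -404 -33 -549 0.6;-0.468 1.222 -0.629 -404 -33 -549 0.35;-0.468 1.222 -0.629 -404 -33 -549 0.35;-0.468 1.222 -0.629 -404 -33 -549 0.35;-0.468 1.222 -0.629 -404 -33 -549 0.35")

```text
clock: 1.82
position: [0.5696, 0.0408, 0.2706]
tool_rot: [-1.572, -0.729, -0.093]
force: [0.9, 0.9, 0.1]
grip_width: 0.0298
```

```bash
python3 - <<'E'
from h import *
st()
c=cams.get_calibration('wrist')
im=cams.grab_frame('wrist');cv2.imwrite('pics/c_wrist.png',im[:,:,::-1])
im=im.astype(int);r,g,b=im[...,0],im[...,1],im[...,2]
m=((r>90)&(g<50)&(b<50)).astype(np.uint8)
k,l,s,ce=cv2.connectedComponentsWithStats(m)
for i in range(1,k):
    if s[i,4]>60: print(s[i],ce[i],toC(onz(c,*ce[i],.134)).round(1))
print(proj(c,C(-37,116.5,34)))
k=C(-37,116.5,34);T=tool(42);a=T[:,1]
rows([(k-.06*a,T,.35),(k-.03*a,T,.35),(k+.008*a,T,.35)])
E
```

```text
t 1.82 C [-136.9  155.   170.6] lean 41.8 zoff 1.0 F(chest) [0.8, 1.0, 0.1] grip 0.0298 q [-0.75  0.21  0.49  2.31  1.8   0.17 -2.15]
[  0  41  16  42 276] [ 5.98188406 64.51811594] [-199.7  247.9   34. ]
[252 212  18  43 403] [259.9528536  233.97766749] [-35.5 114.   34. ]
[ 99 313   8  18  79] [102.53164557 320.96202532] [-175.5   85.5   34. ]
[ 89 317   8  20  85] [ 92.55294118 326.34117647] [-182.    84.2   34. ]
[ 63 326   9  24 119] [ 66.86554622 337.2605042 ] [-197.6   83.3   34. ]
[ 51 330  10  24 123] [ 55.30894309 341.72357724] [-204.1   83.2   34. ]
[ 21 341  11  25 135] [ 25.95555556 353.13333333] [-219.7   83.    34. ]
[258.66275288 231.77675883]
0.004 -0.003 -0.003 -18.1 108.0 -34.2 0.35
0.004 -0.003 -0.003 -18.0 138.0 -34.1 0.35
0.004 -0.003 -0.003 -17.9 176.0 -33.9 0.35
```

View pics/c_wrist.png

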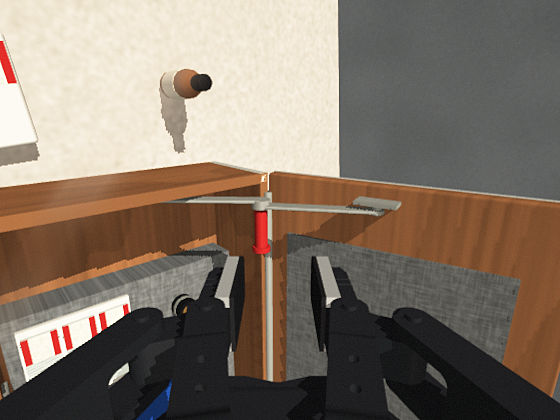

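Emit:
send_rows(series="0.004 -0.003 -0.003 -18 60 -34 0.35;0.004 -0.003 -0.003 -18 60 -34 0.35;0.004 -0.003 -0.003 -18 60 -34 0.35;0.004 -0.003 -0.003 -18 60 -34 0.35;0.004 -0.003 -0.003 -18 100 -34 0.35;0.004 -0.003 -0.003 -18 100 -34 0.35;0.004 -0.003 -0.003 -18 100 -34 0.35")

```text
clock: 2.45
position: [0.6189, 0.0034, 0.1839]
tool_rot: [-1.571, -0.732, -0.088]
force: [0.0, 0.4, -0.5]
grip_width: 0.0299
```

```bash
python3 - <<'E'
from h import *
st()
k=C(-37,116.5,34);T=tool(42);a=T[:,1]
rows([(k-.06*a,T,.35),(k-.03*a,T,.35),(k+.008*a,T,.35)])
E
```

```text
t 2.45 C [-84.3 122.3  83.9] lean 41.9 zoff 1.0 F(chest) [-0.0, 0.4, -0.5] grip 0.0299 q [ 0.02  0.44 -0.27  2.25  2.29  0.39 -2.49]
-0.004 0.005 -0.001 1.8 8.7 -5.9 0.35
-0.004 0.005 -0.001 1.8 38.7 -6.0 0.35
-0.004 0.005 -0.001 1.9 76.7 -6.2 0.35
```

Emit:
send_rows(series="0 0 0 0 -40 -6 0.35;0 0 0 0 -60 -6 0.35;0 0.12 0 0 -60 -6 0.35;0 0.24 0 0 -60 -6 0.35")

```text
clock: 2.78
position: [0.5777, 0.0011, 0.2291]
tool_rot: [-1.374, -0.709, -0.386]
force: [0.4, 1.5, 0.2]
grip_width: 0.0298
```

```bash
python3 - <<'E'
from h import *
st()
E
```

```text
t 2.78 C [-125.2  116.2  129.1] lean 41.9 zoff 0.9757 F(chest) [0.2, 1.5, 0.2] grip 0.0298 q [ 0.09  0.3  -0.36  2.31  2.07  0.35 -2.51]
```

Emit:
send_rows(series="0 -0.12 0 0 0 0 0.35;0 -0.24 0 0 0 0 0.35;0 -0.36 0 0 0 0 0.35;0 -0.48 0 0 0 0 0.35;0 -0.6 0 0 0 0 0.35;0 -0.72 0 0 0 0 0.35;0 -0.84 0 0 0 0 0.35;0 -0.96 0 0 0 0 0.35;0 -1.08 0 0 0 0 0.35;0 -1.2 0 0 0 0 0.35;0 -1.32 0 0 0 0 0.35;0 -1.44 0 0 0 0 0.35;0 -1.56 0 0 0 0 0.35;0 -1.68 0 0 0 0 0.35;0 -1.8 0 0 0 0 0.35")

```text
clock: 4.03
position: [0.5779, 0.0008, 0.2289]
tool_rot: [-2.302, 0.01, 1.493]
force: [-0.3, -0.0, -0.2]
grip_width: 0.03
```

```bash
cat >> h.py <<'E'
def tool2(L):
    T=tool(L); T[:,0]*=-1; T[:,2]*=-1; return T
E
python3 - <<'E'
from h import *
st()
k=C(-37,116.5,34);T=tool2(42);a=T[:,1]
rows([(k-.1*a,T,.35)])
E
```

```text
t 4.03 C [-124.9  115.9  128.9] lean 41.9 zoff -0.0185 F(chest) [-0.3, -0.0, -0.2] grip 0.03 q [-0.31  0.29  0.11  2.33  2.4   0.25 -1.06]
0.001 -1.552 0.004 0.5 29.3 -1.8 0.35
```

Good: q7 unwinds. Finish the half turn.

Emit:
send_rows(series="0 -0.12 0 0 0 -1 0.35;0 -0.24 0 0 0 -2 0.35;0 -0.36 0 0 0 -2 0.35;0 -0.48 0 0 0 -2 0.35;0 -0.6 0 0 0 -2 0.35;0 -0.72 0 0 0 -2 0.35;0 -0.84 0 0 0 -2 0.35;0 -0.96 0 0 0 -2 0.35;0 -1.08 0 0 0 -2 0.35;0 -1.2 0 0 0 -2 0.35;0 -1.32 0 0 0 -2 0.35;0 -1.44 0 0 0 -2 0.35;0 -1.552 0 0 10 -2 0.35;0 -1.552 0 0 29 -2 0.35;0 -1.552 0 0 29 -2 0.35")

```text
clock: 5.28
position: [0.5997, -0.0006, 0.2073]
tool_rot: [-1.579, 0.73, 3.041]
force: [-0.5, 0.4, -0.5]
grip_width: 0.0298
```

```bash
python3 - <<'E'
from h import *
st()
k=C(-37,116.5,34);T=tool2(42);a=T[:,1]
rows([(k-.03*a,T,.35),(k+.008*a,T,.35)])
c=cams.get_calibration('wrist')
im=cams.grab_frame('wrist');cv2.imwrite('pics/d_wrist.png',im[:,:,::-1])
im=im.astype(int);r,g,b=im[...,0],im[...,1],im[...,2]
m=((r>90)&(g<50)&(b<50)).astype(np.uint8)
kk,l,s,ce=cv2.connectedComponentsWithStats(m)
for i in range(1,kk):
    if s[i,4]>60: print(s[i],ce[i],toC(onz(c,*ce[i],.134)).round(1))
print(proj(c,k),proj(c,C(-37,98.5,34)),proj(c,C(-37,134.5,34)))
E
```

```text
t 5.28 C [-103.   116.5  107.3] lean 41.9 zoff -1.0 F(chest) [-0.6, 0.3, -0.5] grip 0.0298 q [-0.52  0.4   0.4   2.31  2.97  0.24 -0.12]
0.004 -0.005 0.003 -0.2 68.6 0.3 0.35
0.004 -0.005 0.003 -0.3 106.6 0.4 0.35
[544  58  16  45 223] [551.71300448  81.55156951] [-174.4   35.4   34. ]
[525  60  17  43 225] [533.16444444  79.97777778] [-168.5   34.6   34. ]
[484  63  14  41 180] [490.59444444  83.03333333] [-154.3   35.2   34. ]
[263 185  24  59 581] [278.23063683 209.89156627] [-37.5 113.2  34. ]
[267 196   3  47  71] [267.69014085 218.35211268] [-27.3 121.6  34. ]
[277.73792214 214.30855204] [277.6163084  189.02837803] [277.8543307  238.50670999]
```

View pics/d_wrist.png

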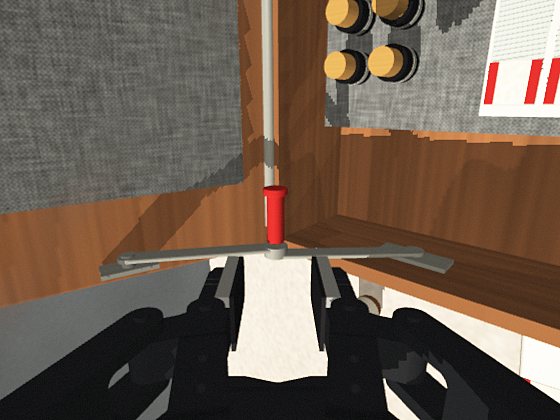

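Emit:
send_rows(series="0 0 0 0 35 0 0.35;0 0 0 0 65 0 0.35;0 0 0 0 80 0 0.35;0 0 0 0 95 0 0.35;0 0 0 0 107 0 0.35;0 0 0 0 107 0 0.35;0 0 0 0 107 0 0.35", force=20)

```text
clock: 5.92
position: [0.6695, -0.0079, 0.1293]
tool_rot: [-1.579, 0.731, 3.039]
force: [-0.2, -0.2, 0.4]
grip_width: 0.0298
```

```bash
python3 - <<'E'
from h import *
st()
im=cams.grab_frame('wrist');cv2.imwrite('pics/e_wrist.png',im[:,:,::-1])
E
```

```text
t 5.92 C [-32.9 115.8  29.3] lean 41.9 zoff -1.0 F(chest) [-0.2, -0.3, 0.4] grip 0.0298 q [-0.35  0.63  0.26  2.17  3.04  0.35 -0.18]
```

View pics/e_wrist.png

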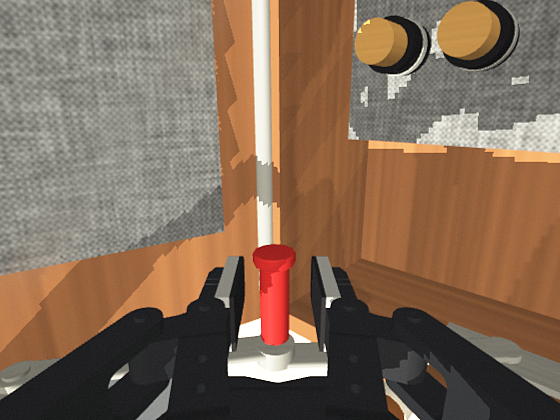

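The knob sits between the jaws at column 275, rows 250–345. Closing on it.

Emit:
send_rows(series="0 0 0 0 0 0 0.2;0 0 0 0 0 0 0.1;0 0 0 0 0 0 0.05;0 0 0 0 0 0 0.05;0 0 0 0 0 0 0.05;0 0 0 0 0 0 0.05", force=25)

```text
clock: 6.47
position: [0.6703, -0.0076, 0.1305]
tool_rot: [-1.581, 0.733, 3.038]
force: [-2.7, 1.2, 8.5]
grip_width: 0.0109
```

```bash
python3 - <<'E'
from h import *
st()
s=monitor.observe();p0=s['position'];R0=rot(s['tool_rot'])
# knob path: keep orientation; phi from 43.4
piv=np.array([-110,-35])
f0=np.arctan2(69,73)
for d in [1,2,3,4,5,7,9,12,15,18,21,24,27,30,34,38,42,46]:
    f=f0+np.radians(d)
    dx=100*(np.cos(f)-np.cos(f0));dz=100*(np.sin(f)-np.sin(f0))
    t=R0.T@(dx*ex+dz*ez); print(d,t.round(1), end=' | ')
E
```

```text
t 6.47 C [-32.1 116.2  30.5] lean 42.0 zoff -1.0 F(chest) [-2.8, 0.9, 8.5] grip 0.0109 q [-0.35  0.63  0.26  2.17  3.04  0.35 -0.18]
1 [ 0.1 -1.7 -0. ] | 2 [ 0.1 -3.5 -0. ] | 3 [ 0.3 -5.2 -0. ] | 4 [ 0.4 -7.  -0. ] | 5 [ 0.6 -8.7 -0. ] | 7 [  1.  -12.2  -0. ] | 9 [  1.6 -15.6  -0. ] | 12 [  2.7 -20.7  -0.1] | 15 [  4.  -25.8  -0.1] | 18 [  5.6 -30.8  -0.1] | 21 [  7.5 -35.7  -0.1] | 24 [  9.6 -40.5  -0.1] | 27 [ 12.  -45.1  -0.1] | 30 [ 14.6 -49.7  -0.1] | 34 [ 18.4 -55.5  -0.1] | 38 [ 22.7 -61.   -0.1] | 42 [ 27.3 -66.3  -0.1] | 46 [ 32.2 -71.2  -0. ] |
```

Emit:
send_rows(series="0 0 0 0 0 0 0.05;0 0 0 0.1 -1.7 0 0.05;0 0 0 0.1 -3.5 0 0.05;0 0 0 0.3 -5.2 0 0.05;0 0 0 0.4 -7 0 0.05;0 0 0 0.6 -8.7 0 0.05;0 0 0 0.8 -10.5 0 0.05;0 0 0 1 -12.2 0 0.05;0 0 0 1.3 -14 0 0.05;0 0 0 1.6 -15.6 0 0.05;0 0 0 1.6 -15.6 0 0.05", force=40)

```text
clock: 7.38
position: [0.659, -0.0066, 0.141]
tool_rot: [-1.581, 0.734, 3.038]
force: [2.8, -0.5, 4.2]
grip_width: 0.0104
```

```bash
python3 - <<'E'
from h import *
st()
im=cams.grab_frame('wrist');cv2.imwrite('pics/f_wrist.png',im[:,:,::-1])
E
```

```text
t 7.38 C [-43.4 116.2  41. ] lean 42.1 zoff -1.0 F(chest) [2.8, -0.2, 4.2] grip 0.0104 q [-0.37  0.6   0.27  2.2   3.03  0.35 -0.18]
```

View pics/f_wrist.png

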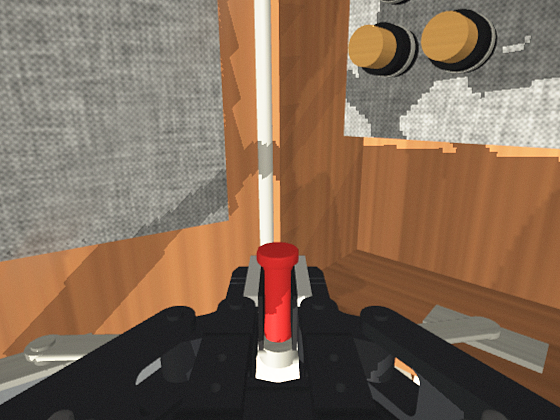

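Emit:
send_rows(series="0 0 0 0.3 -1.7 0 0.05;0 0 0 0.7 -3.4 0 0.05;0 0 0 1.1 -5.1 0 0.05;0 0 0 1.5 -6.8 0 0.05;0 0 0 2 -8.5 0 0.05;0 0 0 2.4 -10.2 0 0.05;0 0 0 2.9 -11.9 0 0.05;0 0 0 3.4 -13.5 0 0.05;0 0 0 4 -15.2 0 0.05;0 0 0 4.6 -16.9 0 0.05;0 0 0 5.3 -18.5 0 0.05;0 0 0 5.9 -20.1 0 0.05;0 0 0 6.6 -21.7 0 0.05;0 0 0 7.3 -23.3 0 0.05;0 0 0 8 -24.9 0 0.05;0 0 0 8.8 -26.5 0 0.05;0 0 0 9.6 -28 0 0.05;0 0 0 10.4 -29.5 0 0.05;0 0 0 10.4 -29.5 0 0.05")

```text
clock: 9.02
position: [0.6327, -0.0042, 0.1567]
tool_rot: [-1.581, 0.736, 3.038]
force: [6.9, -2.1, 8.4]
grip_width: 0.0106
```

```bash
python3 - <<'E'
from h import *
st()
im=cams.grab_frame('wrist');cv2.imwrite('pics/g_wrist.png',im[:,:,::-1])
im=cams.grab_frame('scene');cv2.imwrite('pics/g_scene.png',im[150:310,130:370,::-1].repeat(3,0).repeat(3,1))
E
```

```text
t 9.02 C [-69.8 116.1  56.7] lean 42.2 zoff -1.0 F(chest) [7.0, -1.4, 8.4] grip 0.0106 q [-0.4   0.54  0.3   2.26  3.01  0.35 -0.17]
```

View pics/g_wrist.png

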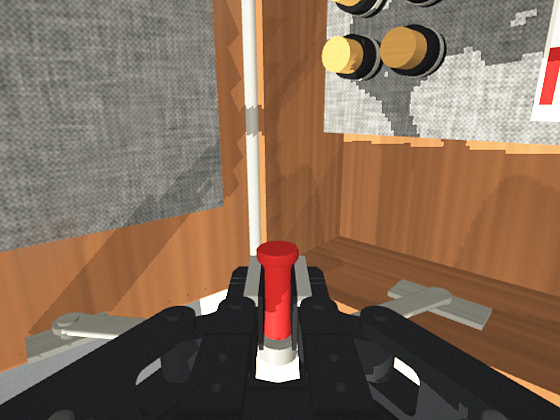

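View pics/g_scene.png

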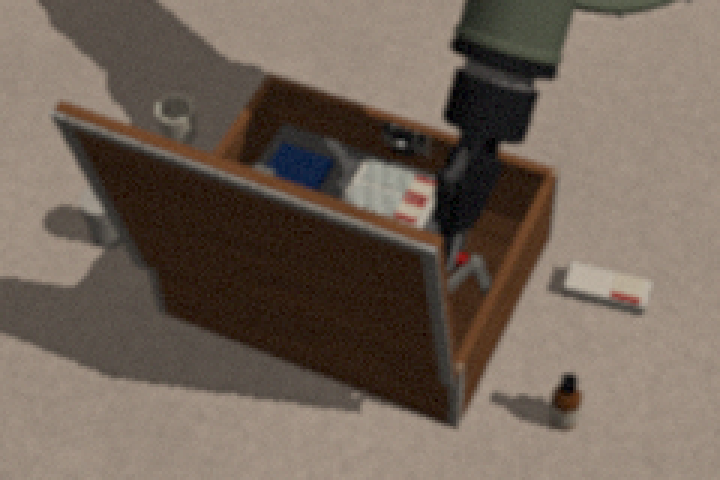

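Emit:
send_rows(series="0 0 0 0.9 -1.6 0 0.05;0 0 0 1.7 -3.1 0 0.05;0 0 0 2.6 -4.6 0 0.05;0 0 0 3.5 -6.1 0 0.05;0 0 0 4.4 -7.6 0 0.05;0 0 0 5.4 -9 0 0.05;0 0 0 6.4 -10.4 0 0.05;0 0 0 7.4 -11.8 0 0.05;0 0 0 8.5 -13.2 0 0.05;0 0 0 9.6 -14.6 0 0.05;0 0 0 10.7 -15.9 0 0.05;0 0 0 11.8 -17.3 0 0.05;0 0 0 13 -18.6 0 0.05;0 0 0 14.1 -19.9 0 0.05;0 0 0 15.3 -21.2 0 0.05;0 0 0 16.5 -22.5 0 0.05;0 0 0 17.7 -23.7 0 0.05;0 0 0 18.9 -24.9 0 0.05;0 0 0 20.2 -26.1 0 0.05;0 0 0 20.2 -26.1 0 0.05")

```text
clock: 10.78
position: [0.6022, -0.0013, 0.1644]
tool_rot: [-1.583, 0.742, 3.036]
force: [6.4, -2.7, 25.3]
grip_width: 0.0106
```

```bash
python3 - <<'E'
from h import *
st()
im=cams.grab_frame('wrist');cv2.imwrite('pics/i_wrist.png',im[:,:,::-1])
im=cams.grab_frame('scene');cv2.imwrite('pics/i_scene.png',im[150:310,130:370,::-1].repeat(3,0).repeat(3,1))
E
```

```text
t 10.78 C [-100.4  116.1   64.4] lean 42.5 zoff -1.0 F(chest) [6.6, -2.1, 25.3] grip 0.0106 q [-0.44  0.5   0.32  2.33  2.99  0.39 -0.16]
```

View pics/i_wrist.png

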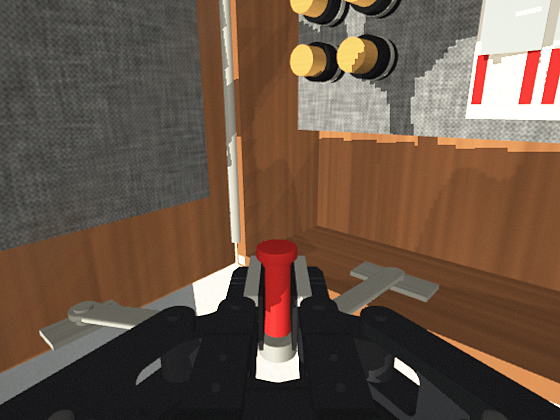

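View pics/i_scene.png

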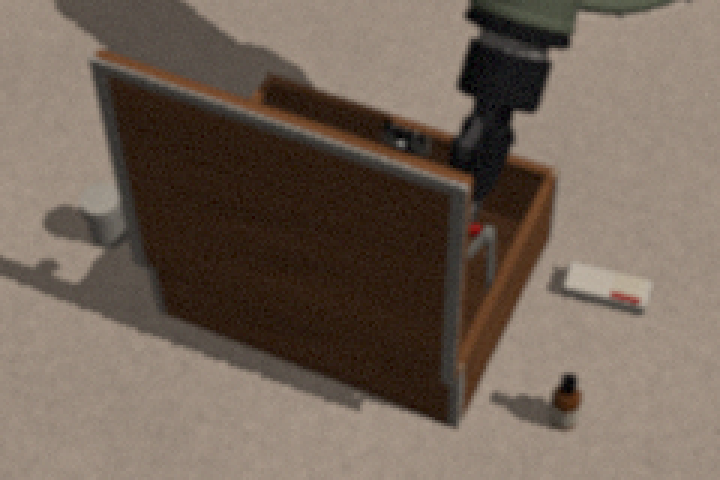

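Emit:
send_rows(series="0 0 0 -1.4 -1.5 0 0.05;0 0 0 -2 -2.2 0 0.05;0 0 0 -2 -2.2 0 0.2;0 0 0 -2 -2.2 0 0.35;0 0 0 -2 -2.2 0 0.35;0 0 0 -2 -2.2 0 0.35")

```text
clock: 11.38
position: [0.5985, -0.0011, 0.1634]
tool_rot: [-1.58, 0.731, 3.039]
force: [-0.8, 1.2, 0.1]
grip_width: 0.0302
```

```bash
python3 - <<'E'
from h import *
st()
im=cams.grab_frame('wrist');cv2.imwrite('pics/j_wrist.png',im[:,:,::-1])
E
```

```text
t 11.38 C [-104.2  116.    63.4] lean 41.9 zoff -1.0 F(chest) [-0.9, 1.1, 0.1] grip 0.0302 q [-0.45  0.49  0.32  2.33  2.99  0.37 -0.16]
```

View pics/j_wrist.png

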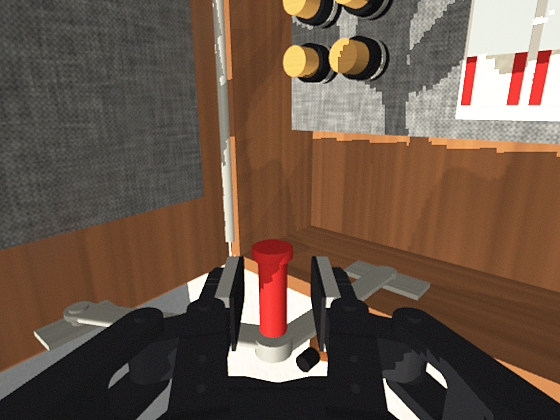

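Emit:
send_rows(series="0 0 0 0 -20 0 0.35;0 0 0 0 -55 0 0.35;0 0 0 0 -95 0 0.35;0 0 0 0 -135 0 0.2;0 0 0 0 -170 0 0;0 0 0 0 -200 0 0;0 0 0 0 -200 0 0")

```text
clock: 12.02
position: [0.5215, 0.0024, 0.2605]
tool_rot: [-1.583, 0.74, 3.027]
force: [0.8, -0.7, -0.7]
grip_width: -0.0001
```

```bash
python3 - <<'E'
from h import *
st()
# measure lid angle from scene/top
cv2.imwrite('pics/k_top.png',cv2.resize(cams.grab_frame('top')[90:290,210:450,::-1],None,fx=3,fy=3,interpolation=2))
cv2.imwrite('pics/k_scene.png',cv2.resize(cams.grab_frame('scene')[150:310,130:370,::-1],None,fx=3,fy=3,interpolation=2))
p=C(-230,20,290)
a=np.array([0.3,0.5,0]);a=a[0]*ex+a[1]*ey-np.sqrt(1-.34)*ez
x=ey-a*(a@ey);x/=np.linalg.norm(x)
M=np.stack([x,a,np.cross(x,a)],1)
rows([(p,M,0),(p,tool(0),0)])
E
```

```text
t 12.02 C [-181.2  112.2  160.5] lean 42.4 zoff -0.9999 F(chest) [0.8, -0.7, -0.7] grip -0.0001 q [-0.45  0.14  0.2   2.43  2.11  0.24  0.73]
-0.105 1.594 -0.712 -52.6 -127.8 90.5 0
1.132 2.911 0.007 -52.6 -127.8 90.5 0
```

View pics/k_top.png

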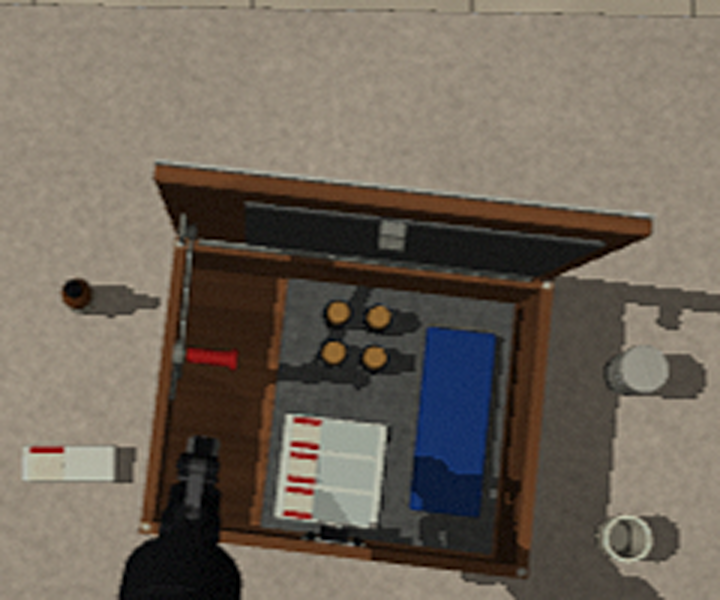

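View pics/k_scene.png

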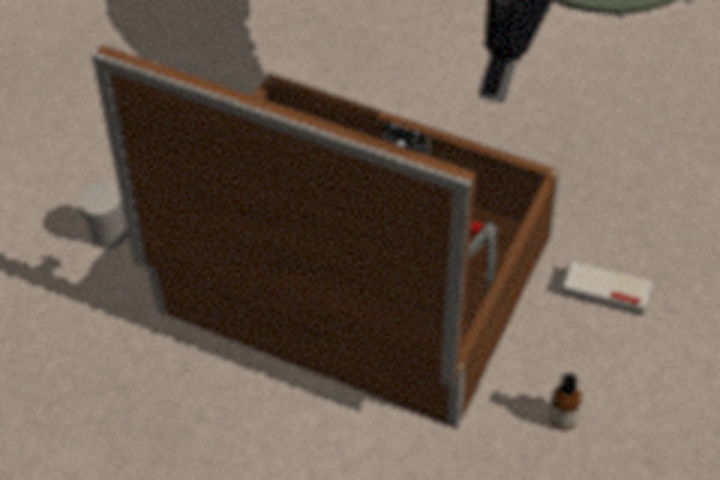

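```bash
python3 - <<'E'
from h import *
t=cams.get_calibration('top');s=cams.get_calibration('scene')
for th in np.arange(1.3,1.75,.05):
    for n,(o) in {'in':0,'out':12}.items():
        P=[C(-262*np.cos(th)+o*np.sin(th),y,262*np.sin(th)+o*np.cos(th)) for y in(160,-160)]
        print(round(th,2),n,[((proj(t,p)-[210,90])*3).round() for p in P],[((proj(s,p)-[130,150])*3).round() for p in P])
E
```

```text
1.3 in [array([144., 266.]), array([642., 324.])] [array([503., 124.]), array([140.,   3.])]
1.3 out [array([146., 248.]), array([645., 305.])] [array([497., 131.]), array([132.,   9.])]
1.35 in [array([146., 246.]), array([645., 303.])] [array([497., 133.]), array([131.,  10.])]
1.35 out [array([148., 227.]), array([648., 285.])] [array([491., 141.]), array([123.,  17.])]
1.4 in [array([148., 226.]), array([648., 283.])] [array([491., 142.]), array([122.,  18.])]
1.4 out [array([150., 207.]), array([651., 264.])] [array([485., 152.]), array([114.,  26.])]
1.45 in [array([151., 205.]), array([651., 262.])] [array([484., 153.]), array([113.,  27.])]
1.45 out [array([153., 187.]), array([653., 244.])] [array([478., 163.]), array([105.,  35.])]
1.5 in [array([153., 185.]), array([653., 242.])] [array([477., 164.]), array([104.,  36.])]
1.5 out [array([155., 167.]), array([655., 223.])] [array([471., 175.]), array([96., 45.])]
1.55 in [array([155., 165.]), array([655., 222.])] [array([470., 176.]), array([95., 46.])]
1.55 out [array([158., 147.]), array([657., 203.])] [array([464., 188.]), array([86., 56.])]
1.6 in [array([158., 145.]), array([656., 202.])] [array([463., 189.]), array([86., 58.])]
1.6 out [array([160., 128.]), array([658., 183.])] [array([457., 201.]), array([77., 68.])]
1.65 in [array([161., 126.]), array([658., 182.])] [array([456., 203.]), array([77., 69.])]
1.65 out [array([163., 109.]), array([659., 164.])] [array([450., 216.]), array([68., 81.])]
1.7 in [array([163., 107.]), array([659., 163.])] [array([449., 217.]), array([68., 82.])]
1.7 out [array([166.,  90.]), array([659., 145.])] [array([442., 231.]), array([59., 94.])]
```

Emit:
send_rows(series="0 0 0 -20 -50 30 0;0 0.2 -0.1 -40 -90 60 0;-0.105 1.594 -0.712 -53 -128 90 0;-0.105 1.594 -0.712 -53 -128 90 0;-0.105 1.594 -0.712 -53 -128 90 0;-0.105 1.594 -0.712 -53 -128 90 0;-0.105 1.594 -0.712 -53 -128 90 0;-0.105 1.594 -0.712 -53 -128 90 0;-0.105 1.594 -0.712 -53 -128 90 0;-0.105 1.594 -0.712 -53 -128 90 0;-0.105 1.594 -0.712 -53 -128 90 0;-0.105 1.594 -0.712 -53 -128 90 0;-0.105 1.594 -0.712 -53 -128 90 0;-0.105 1.594 -0.712 -53 -128 90 0;-0.105 1.594 -0.712 -53 -128 90 0;-0.105 1.594 -0.712 -53 -128 90 0;-0.105 1.594 -0.712 -53 -128 90 0")

```text
clock: 13.53
position: [0.4649, -0.0859, 0.3887]
tool_rot: [-2.014, -0.135, 1.943]
force: [-0.0, 0.7, -0.4]
grip_width: -0.0002
```

```bash
python3 - <<'E'
from h import *
st()
p=C(-200,10,300)
rows([(p,tool(0),0)])
E
```

```text
t 13.53 C [-229.3   19.   288.7] lean 20.2 zoff -0.3544 F(chest) [-0.1, 0.7, -0.4] grip -0.0002 q [-0.58 -0.03  0.88  2.02 -0.44  0.91  2.45]
0.142 1.965 0.529 -19.5 -3.2 -26.0 0
```

Emit:
send_rows(series="0.142 1.965 0.529 -20 -3 -26 0;0.142 1.965 0.529 -20 -3 -26 0;0.142 1.965 0.529 -20 -3 -26 0;0.142 1.965 0.529 -20 -3 -26 0;0.142 1.965 0.529 -20 -3 -26 0;0.142 1.965 0.529 -20 -3 -26 0;0.142 1.965 0.529 -20 -3 -26 0;0.142 1.965 0.529 -20 -3 -26 0;0.142 1.965 0.529 -20 -3 -26 0;0.142 1.965 0.529 -20 -3 -26 0;0.142 1.965 0.529 -20 -3 -26 0;0.142 1.965 0.529 -20 -3 -26 0;0.142 1.965 0.529 -20 -3 -26 0;0.142 1.965 0.529 -20 -3 -26 0;0.142 1.965 0.529 -20 -3 -26 0;0.142 1.965 0.529 -20 -3 -26 0;0.142 1.965 0.529 -20 -3 -26 0;0.142 1.965 0.529 -20 -3 -26 0")

```text
clock: 15.03
position: [0.4935, -0.0982, 0.4001]
tool_rot: [-1.579, -0.001, -0.095]
force: [-0.4, -0.0, 0.0]
grip_width: -0.0
```

```bash
python3 - <<'E'
from h import *
st()
rows([(C(-120,0,330),tool(0),0),(C(45,0,330),tool(-15),0),(C(45,0,240),tool(-15),0)])
E
```

```text
t 15.03 C [-199.6    9.5  300.1] lean 0.1 zoff 1.0 F(chest) [-0.3, -0.0, 0.0] grip -0.0 q [-0.67  0.27  0.95  1.72 -0.22  1.27  0.23]
0.008 -0.001 0.001 79.7 -29.7 -9.6 0
0.008 -0.002 0.263 244.7 -29.5 -9.4 0
0.008 -0.002 0.263 244.6 60.5 -8.6 0
```

Emit:
send_rows(series="0 0 0 35 -25 -5 0;0 0 0 75 -30 -9 0;0 0 0 110 -30 -9 0;0 0 0.1 150 -30 -9 0;0 0 0.2 190 -30 -9 0;0.008 0 0.263 230 -30 -9 0;0.008 0 0.263 245 -30 -9 0;0.008 0 0.263 245 0 -9 0;0.008 0 0.263 245 30 -9 0;0.008 0 0.263 245 60 -9 0;0.008 0 0.263 245 60 -9 0;0.008 0 0.263 245 60 -9 0")

```text
clock: 16.03
position: [0.7366, -0.1265, 0.3407]
tool_rot: [-1.567, 0.262, -0.088]
force: [0.5, 0.8, 2.4]
grip_width: -0.0001
```

```bash
python3 - <<'E'
from h import *
st()
cv2.imwrite('pics/l_scene.png',cv2.resize(cams.grab_frame('scene')[110:310,130:370,::-1],None,fx=3,fy=3,interpolation=2))
cv2.imwrite('pics/l_wrist.png',cams.grab_frame('wrist')[:,:,::-1])
E
```

```text
t 16.03 C [ 45.1   4.  240.7] lean -15.0 zoff 1.0 F(chest) [0.4, 0.8, 2.4] grip -0.0001 q [-0.1   0.93  0.6   0.75 -0.42  1.81  0.22]
```

View pics/l_scene.png

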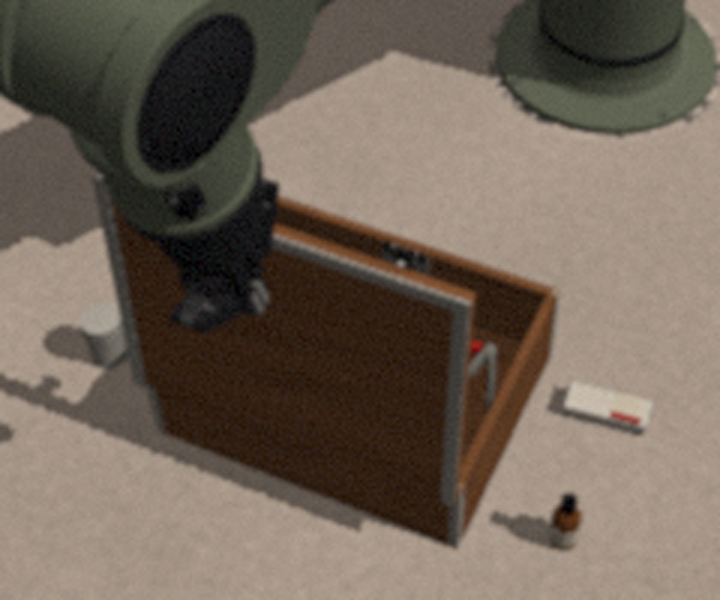

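View pics/l_wrist.png

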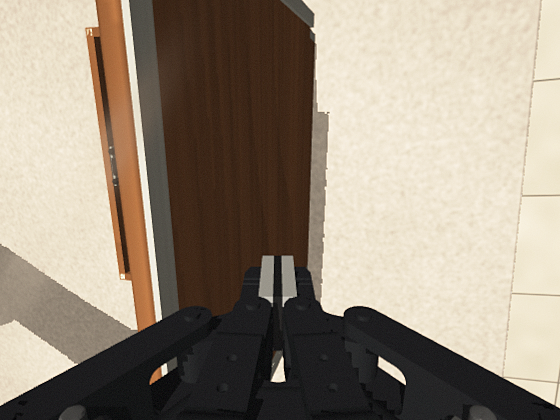

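```bash
cat >> h.py <<'E'
def tcp(th,t=13,r=238,tip=11,gap=0):
    Ld=-15*th/1.5; L=np.radians(Ld)
    pc=np.array([-r*np.cos(th)+(12+gap)*np.sin(th), r*np.sin(th)+(12+gap)*np.cos(th)])
    off=tip*np.array([np.sin(L),-np.cos(L)])+t*np.array([-np.cos(L),-np.sin(L)])
    q=pc-off
    return C(q[0],0,q[1]),tool(Ld),0
E
python3 - <<'E'
from h import *
rows([tcp(th) for th in [1.5,1.48,1.46,1.44,1.42,1.38,1.34,1.3]])
E
```

```text
-0.003 0.008 0.007 -34.1 8.7 -4.4 0
-0.003 0.008 0.003 -38.7 10.0 -4.3 0
-0.003 0.008 -0.0 -43.3 11.4 -4.3 0
-0.003 0.008 -0.004 -47.8 12.9 -4.3 0
-0.003 0.008 -0.007 -52.4 14.4 -4.2 0
-0.003 0.008 -0.014 -61.3 17.8 -4.2 0
-0.003 0.008 -0.021 -70.1 21.6 -4.1 0
-0.003 0.008 -0.028 -78.7 25.7 -4.1 0
```

Emit:
send_rows(series="0 0.008 0 -10 3 -2 0;0 0.008 0 -20 5 -4 0;0 0.008 0 -26 7 -4 0;0 0.008 0 -30 8 -4 0;0 0.008 0 -34 9 -4 0;0 0.008 0 -37 9.5 -4 0;0 0.008 0 -40 10.5 -4 0;0 0.008 0 -43 11.4 -4 0;0 0.008 0 -46 12.3 -4 0;0 0.008 -0.005 -49 13.3 -4 0;0 0.008 -0.007 -52 14.4 -4 0;0 0.008 -0.01 -55 15.5 -4 0;0 0.008 -0.012 -58 16.6 -4 0;0 0.008 -0.014 -61 17.8 -4 0;0 0.008 -0.014 -61 17.8 -4 0")

```text
clock: 17.38
position: [0.6733, -0.1242, 0.3404]
tool_rot: [-1.563, 0.244, -0.093]
force: [0.1, 0.8, 0.4]
grip_width: 0.0002
```

```bash
python3 - <<'E'
from h import *
st()
cv2.imwrite('pics/m_scene.png',cv2.resize(cams.grab_frame('scene')[110:310,130:370,::-1],None,fx=3,fy=3,interpolation=2))
cv2.imwrite('pics/m_wrist.png',cams.grab_frame('wrist')[:,:,::-1])
rows([tcp(th) for th in [1.34,1.30,1.26,1.22,1.18,1.14,1.1,1.06,1.02,.98,.94,.90,.86,.82,.78,.74,.70]])
E
```

```text
t 17.38 C [-18.2   0.4 240.4] lean -14.0 zoff 1.0 F(chest) [0.1, 0.8, 0.4] grip 0.0002 q [-0.18  0.78  0.63  1.06 -0.37  1.65  0.27]
-0.007 0.001 -0.011 -9.8 0.6 -0.4 0
-0.007 0.001 -0.018 -18.5 4.6 -0.4 0
-0.007 0.001 -0.025 -27.0 9.0 -0.5 0
-0.007 0.001 -0.032 -35.3 13.7 -0.5 0
-0.007 0.001 -0.039 -43.4 18.7 -0.5 0
-0.007 0.001 -0.045 -51.4 24.0 -0.5 0
-0.007 0.001 -0.052 -59.1 29.7 -0.6 0
-0.007 0.001 -0.059 -66.5 35.6 -0.6 0
-0.007 0.001 -0.066 -73.7 41.8 -0.6 0
-0.007 0.001 -0.073 -80.7 48.4 -0.7 0
-0.007 0.001 -0.08 -87.4 55.1 -0.7 0
-0.007 0.001 -0.087 -93.8 62.2 -0.8 0
-0.007 0.001 -0.094 -99.9 69.5 -0.8 0
-0.007 0.001 -0.101 -105.7 77.0 -0.9 0
-0.007 0.001 -0.108 -111.3 84.8 -0.9 0
-0.007 0.001 -0.115 -116.5 92.7 -1.0 0
-0.007 0.001 -0.122 -121.3 100.9 -1.0 0
```

View pics/m_wrist.png

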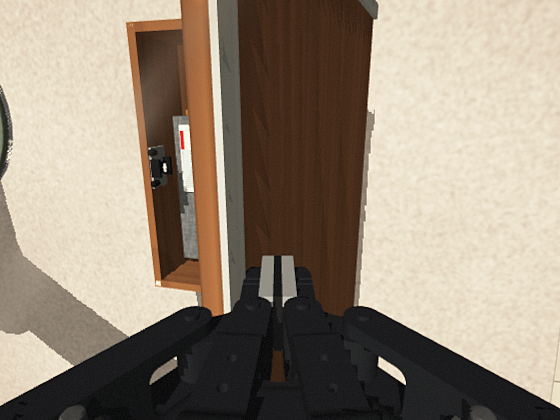

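View pics/m_scene.png

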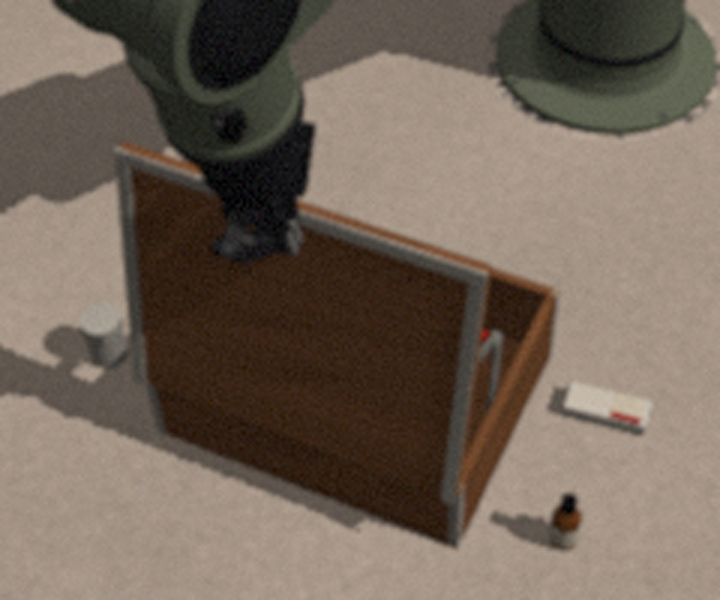

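Emit:
send_rows(series="0 0 -0.007 -5 0.3 0 0;0 0 -0.011 -10 0.6 0 0;0 0 -0.015 -14 2.6 0 0;0 0 -0.018 -18.5 4.6 0 0;0 0 -0.022 -23 6.8 0 0;0 0 -0.025 -27 9 0 0;0 0 -0.028 -31 11.3 0 0;0 0 -0.032 -35 13.7 0 0;0 0 -0.035 -39.3 16.2 0 0;0 0 -0.039 -43.4 18.7 0 0;0 0 -0.042 -47.4 21.3 0 0;0 0 -0.045 -51.4 24 0 0;0 0 -0.049 -55.3 26.8 0 0;0 0 -0.052 -59.1 29.7 0 0;0 0 -0.056 -62.8 32.6 0 0;0 0 -0.059 -66.5 35.6 0 0;0 0 -0.063 -70 38.7 0 0;0 0 -0.066 -73.7 41.8 0 0;0 0 -0.07 -77.2 45 0 0;0 0 -0.073 -80.7 48.4 0 0")

```text
clock: 19.15
position: [0.5839, -0.1156, 0.3127]
tool_rot: [-1.564, 0.17, -0.093]
force: [1.6, -1.0, 2.8]
grip_width: 0.0002
```

```bash
python3 - <<'E'
from h import *
st()
cv2.imwrite('pics/n_scene.png',cv2.resize(cams.grab_frame('scene')[110:310,130:370,::-1],None,fx=3,fy=3,interpolation=2))
cv2.imwrite('pics/n_wrist.png',cams.grab_frame('wrist')[:,:,::-1])
s=cams.get_calibration('scene')
for th in np.arange(.9,1.15,.05):
    print(th,[((proj(s,C(-262*np.cos(th)+12*np.sin(th),y,262*np.sin(th)+12*np.cos(th)))-[130,110])*3).round() for y in(160,-160)])
rows([tcp(th) for th in np.arange(.96,.5,-.04)])
E
```

```text
t 19.15 C [-108.     0.6  212.7] lean -9.8 zoff 1.0 F(chest) [1.7, -0.8, 2.8] grip 0.0002 q [-0.3   0.58  0.66  1.48 -0.32  1.37  0.3 ]
0.9 [array([539., 206.]), array([197.,  95.])]
0.9500000000000001 [array([535., 208.]), array([190.,  96.])]
1.0 [array([530., 212.]), array([182.,  99.])]
1.0500000000000003 [array([525., 216.]), array([174., 102.])]
1.1 [array([520., 222.]), array([166., 106.])]
-0.008 0.0 -0.004 -3.3 2.7 -0.8 0
-0.008 0.0 -0.011 -10.3 9.1 -0.8 0
-0.008 0.0 -0.018 -17.1 15.8 -0.9 0
-0.008 0.0 -0.025 -23.6 22.7 -0.9 0
-0.008 0.0 -0.032 -29.8 29.9 -1.0 0
-0.008 0.0 -0.039 -35.7 37.4 -1.0 0
-0.008 0.0 -0.046 -41.3 45.1 -1.1 0
-0.008 0.0 -0.053 -46.6 53.0 -1.2 0
-0.008 0.0 -0.06 -51.6 61.1 -1.2 0
-0.008 0.0 -0.066 -56.2 69.3 -1.3 0
-0.008 0.0 -0.073 -60.5 77.8 -1.3 0
-0.008 0.0 -0.08 -64.5 86.4 -1.4 0
```

View pics/n_scene.png

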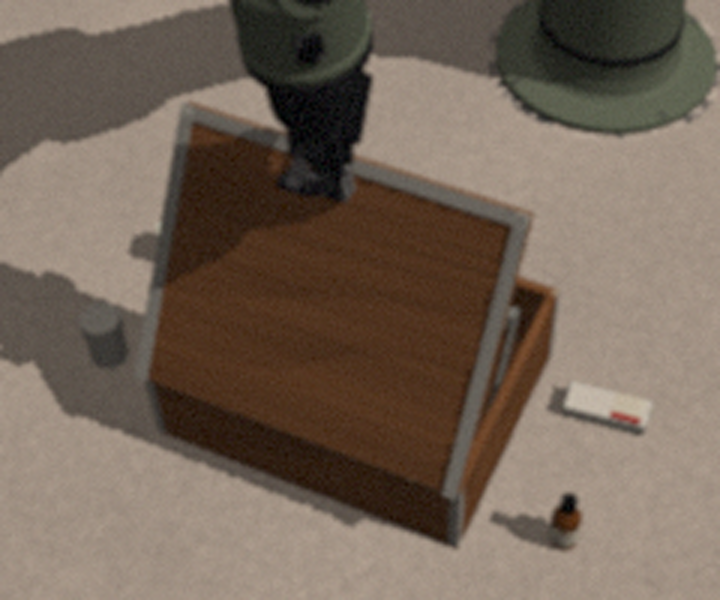

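View pics/n_wrist.png

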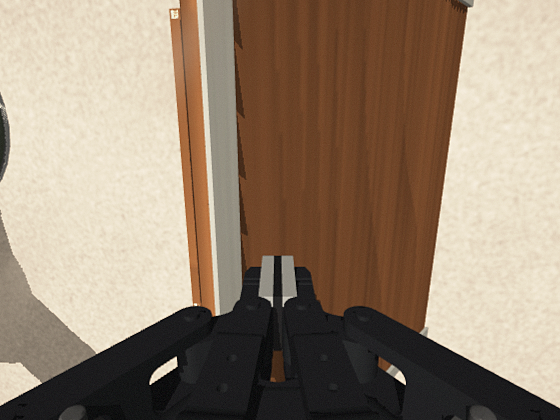

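Emit:
send_rows(series="0 0 -0.004 -3.3 2.7 0 0;0 0 -0.008 -6.8 5.9 0 0;0 0 -0.011 -10.3 9.1 0 0;0 0 -0.015 -13.7 12.4 0 0;0 0 -0.018 -17.1 15.8 0 0;0 0 -0.022 -20.4 19.2 0 0;0 0 -0.025 -23.6 22.7 0 0;0 0 -0.029 -26.7 26.3 0 0;0 0 -0.032 -29.8 29.9 0 0;0 0 -0.036 -32.8 33.6 0 0;0 0 -0.039 -35.7 37.4 0 0;0 0 -0.043 -38.5 41.2 0 0;0 0 -0.046 -41.3 45.1 0 0;0 0 -0.05 -44 49 0 0;0 0 -0.053 -46.6 53 0 0;0 0 -0.057 -49.1 57 0 0;0 0 -0.06 -51.6 61.1 0 0;0 0 -0.063 -54 65.2 0 0;0 0 -0.066 -56.2 69.3 0 0;0 0 -0.07 -58.4 73.5 0 0")

```text
clock: 20.92
position: [0.5144, -0.1085, 0.25]
tool_rot: [-1.564, 0.1, -0.094]
force: [0.9, -0.5, 2.3]
grip_width: 0.0002
```

```bash
python3 - <<'E'
from h import *
st()
rows([tcp(th) for th in np.arange(.58,.10,-.04)])
E
```

```text
t 20.92 C [-177.9    1.2  150. ] lean -5.8 zoff 1.0 F(chest) [1.0, -0.4, 2.3] grip 0.0002 q [-0.37  0.48  0.66  1.8  -0.32  1.08  0.32]
-0.007 0.0 0.001 -0.6 -0.1 -1.2 0
-0.007 0.0 -0.006 -5.3 8.2 -1.2 0
-0.007 0.0 -0.013 -9.7 16.6 -1.3 0
-0.007 0.0 -0.02 -13.8 25.1 -1.3 0
-0.007 0.0 -0.027 -17.5 33.9 -1.4 0
-0.007 0.0 -0.034 -20.8 42.7 -1.5 0
-0.007 -0.0 -0.041 -23.8 51.7 -1.5 0
-0.007 -0.0 -0.048 -26.4 60.8 -1.6 0
-0.007 -0.0 -0.055 -28.7 70.0 -1.6 0
-0.007 -0.0 -0.062 -30.6 79.3 -1.7 0
-0.007 -0.0 -0.069 -32.1 88.6 -1.8 0
-0.007 -0.0 -0.076 -33.2 98.0 -1.8 0
```

Emit:
send_rows(series="0 0 -0.003 -3 4 0 0;0 0 -0.006 -5.3 8.2 0 0;0 0 -0.01 -7.6 12.4 0 0;0 0 -0.013 -9.7 16.6 0 0;0 0 -0.017 -11.8 20.8 0 0;0 0 -0.02 -13.8 25.1 0 0;0 0 -0.024 -15.7 29.5 0 0;0 0 -0.027 -17.5 33.9 0 0;0 0 -0.031 -19.2 38.3 0 0;0 0 -0.034 -20.8 42.7 0 0;0 0 -0.038 -22.3 47.2 0 0;0 0 -0.041 -23.8 51.7 0 0;0 0 -0.045 -25.1 56.2 0 0;0 0 -0.048 -26.4 60.8 0 0;0 0 -0.052 -27.6 65.4 0 0;0 0 -0.055 -28.7 70 0 0;0 0 -0.059 -29.7 74.6 0 0;0 0 -0.062 -30.6 79.3 0 0;0 0 -0.062 -30.6 79.3 0 0")

```text
clock: 22.5
position: [0.4758, -0.1042, 0.1737]
tool_rot: [-1.564, 0.039, -0.094]
force: [0.3, 0.8, 0.2]
grip_width: -0.0001
```

```bash
python3 - <<'E'
from h import *
st()
cv2.imwrite('pics/o_scene.png',cv2.resize(cams.grab_frame('scene')[110:310,130:370,::-1],None,fx=3,fy=3,interpolation=2))
cv2.imwrite('pics/o_top.png',cv2.resize(cams.grab_frame('top')[90:290,210:450,::-1],None,fx=3,fy=3,interpolation=2))
s=cams.get_calibration('scene');t=cams.get_calibration('top')
for th in np.arange(.15,.4,.05):
  for o in (0,12):
    P=[C(-262*np.cos(th)+o*np.sin(th),y,262*np.sin(th)+o*np.cos(th)) for y in(160,-160)]
    print(round(th,2),o,[((proj(s,p)-[130,110])*3).round() for p in P],[((proj(t,p)-[210,90])*3).round() for p in P])
rows([tcp(th) for th in [.22,.2,.18,.16,.14,.12,.1,.08,.06,.05,.04]])
E
```

```text
t 22.5 C [-216.6    1.8   73.7] lean -2.3 zoff 1.0 F(chest) [0.2, 0.9, 0.2] grip -0.0001 q [-0.35  0.49  0.6   2.01 -0.39  0.79  0.4 ]
0.15 0 [array([566., 254.]), array([270., 156.])] [array([134., 545.]), array([537., 595.])]
0.15 12 [array([566., 248.]), array([268., 149.])] [array([133., 544.]), array([541., 594.])]
0.2 0 [array([566., 247.]), array([268., 149.])] [array([133., 543.]), array([541., 593.])]
0.2 12 [array([567., 241.]), array([266., 142.])] [array([132., 541.]), array([545., 591.])]
0.25 0 [array([566., 240.]), array([266., 142.])] [array([132., 540.]), array([545., 591.])]
0.25 12 [array([566., 234.]), array([263., 135.])] [array([131., 537.]), array([549., 588.])]
0.3 0 [array([566., 234.]), array([263., 135.])] [array([131., 536.]), array([550., 587.])]
0.3 12 [array([566., 229.]), array([260., 129.])] [array([131., 532.]), array([554., 584.])]
0.35 0 [array([566., 228.]), array([260., 128.])] [array([131., 531.]), array([554., 583.])]
0.35 12 [array([565., 223.]), array([257., 123.])] [array([130., 526.]), array([559., 579.])]
-0.007 -0.0 -0.001 -0.2 0.3 -1.8 0
-0.007 -0.0 -0.004 -1.3 4.9 -1.8 0
-0.007 -0.0 -0.008 -2.2 9.5 -1.8 0
-0.007 -0.0 -0.011 -3.1 14.2 -1.9 0
-0.007 -0.0 -0.014 -4.0 18.8 -1.9 0
-0.007 -0.0 -0.018 -4.7 23.5 -1.9 0
-0.007 -0.0 -0.021 -5.3 28.2 -2.0 0
-0.007 -0.0 -0.025 -5.8 32.9 -2.0 0
-0.007 -0.0 -0.028 -6.2 37.6 -2.0 0
-0.007 -0.0 -0.03 -6.4 39.9 -2.1 0
-0.007 -0.0 -0.032 -6.6 42.3 -2.1 0
```

View pics/o_scene.png

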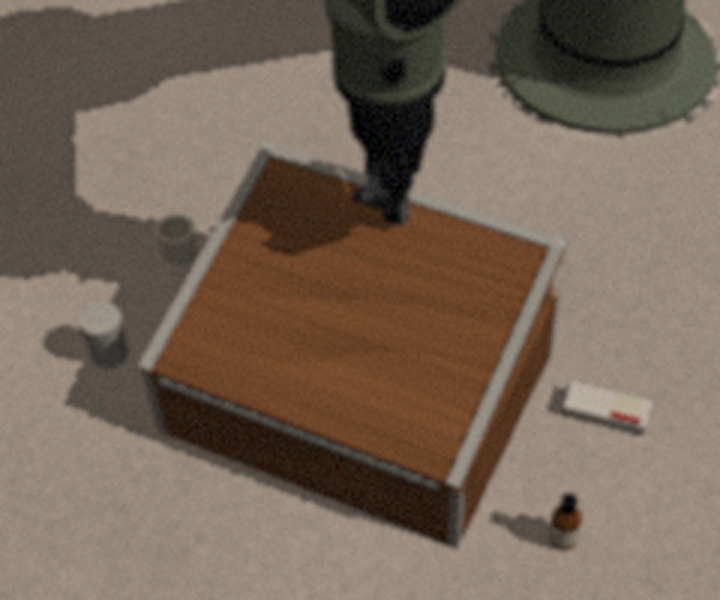

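View pics/o_top.png

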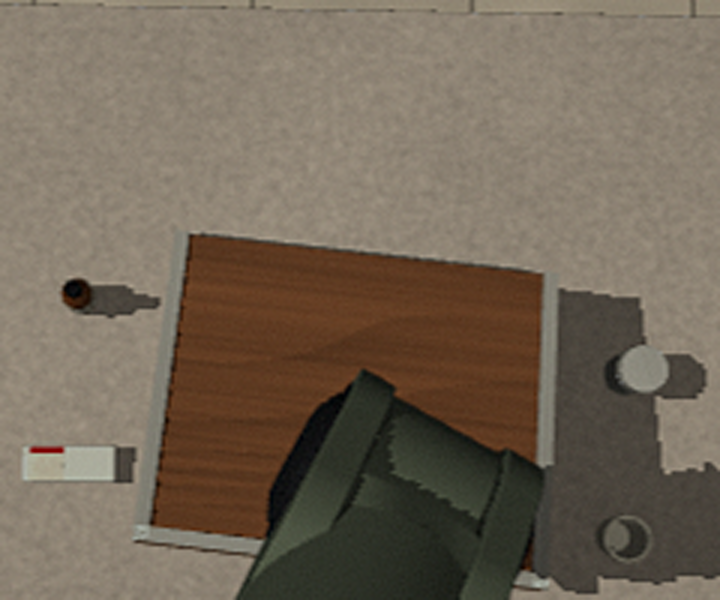

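Emit:
send_rows(series="0 0 -0.002 -0.7 2.5 0 0;0 0 -0.004 -1.3 4.9 -1 0;0 0 -0.006 -1.8 7.2 -1 0;0 0 -0.008 -2.2 9.5 -1 0;0 0 -0.01 -2.7 11.8 -1 0;0 0 -0.011 -3.1 14.2 -1 0;0 0 -0.013 -3.6 16.5 -1 0;0 0 -0.014 -4 18.8 -1 0;0 0 -0.016 -4.4 21.2 -1 0;0 0 -0.018 -4.7 23.5 -1 0;0 0 -0.02 -5 25.5 -1 0;0 0 -0.021 -5.2 27 -1 0;0 0 -0.021 -5.2 27 -1 0")

```text
clock: 23.68
position: [0.4699, -0.1046, 0.1475]
tool_rot: [-1.564, 0.018, -0.095]
force: [-0.0, 0.8, 0.0]
grip_width: 0.0004
```

```bash
python3 - <<'E'
from h import *
st()
rows([tcp(th) for th in [.1,.08,.06,.05,.04]]+[(C(-226,0,40),tool(0),0),(C(-226,0,30),tool(0),0)])
cv2.imwrite('pics/p_scene.png',cv2.resize(cams.grab_frame('scene')[110:310,130:370,::-1],None,fx=3,fy=3,interpolation=2))
E
```

```text
t 23.68 C [-222.5    0.9   47.5] lean -1.0 zoff 1.0 F(chest) [-0.1, 0.8, 0.0] grip 0.0004 q [-0.32  0.51  0.57  2.06 -0.43  0.7   0.43]
-0.007 -0.001 -0.001 0.1 1.0 -0.9 0
-0.007 -0.001 -0.004 -0.5 5.7 -0.9 0
-0.007 -0.001 -0.008 -1.0 10.4 -1.0 0
-0.007 -0.001 -0.009 -1.3 12.7 -1.0 0
-0.007 -0.001 -0.011 -1.5 15.1 -1.0 0
-0.007 -0.001 -0.018 -3.4 7.5 -1.0 0
-0.007 -0.001 -0.018 -3.2 17.5 -1.0 0
```

View pics/p_scene.png

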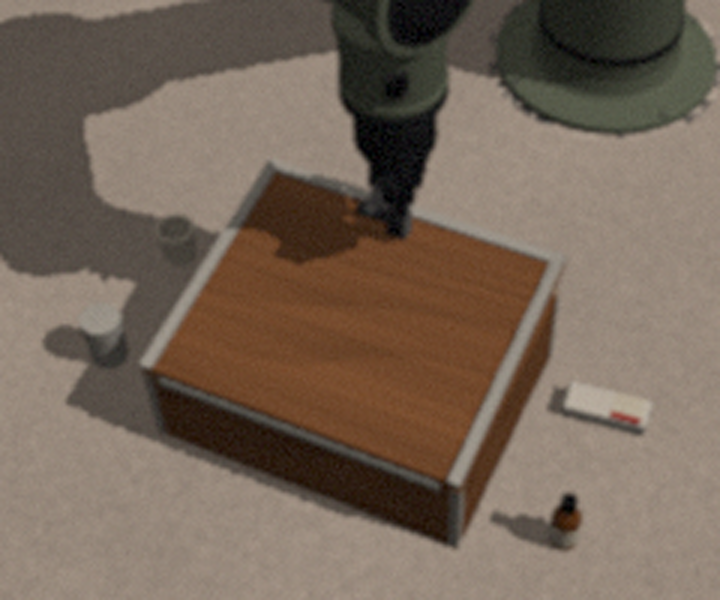

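Emit:
send_rows(series="0 0 -0.003 -0.6 1 0 0;0 0 -0.006 -1.2 2 0 0;0 0 -0.01 -1.8 3 0 0;0 0 -0.014 -2.4 4 0 0;0 0 -0.018 -3 5 0 0;0 0 -0.018 -3 6 0 0;0 0 -0.018 -3 7 0 0;0 0 -0.018 -3 8 0 0;0 0 -0.018 -3 9 0 0")

```text
clock: 24.48
position: [0.4669, -0.1042, 0.1387]
tool_rot: [-1.564, 0.0, -0.095]
force: [-0.9, -0.0, 1.2]
grip_width: -0.0001
```

```bash
python3 - <<'E'
from h import *
st()
E
```

```text
t 24.48 C [-225.5    1.    38.7] lean -0.0 zoff 1.0 F(chest) [-0.9, -0.1, 1.2] grip -0.0001 q [-0.31  0.52  0.55  2.09 -0.45  0.65  0.45]
```

Emit:
send_rows(series="0 0 0 0 0.3 0 0;0 0 0 0 0.6 0 0;0 0 0 0 0.9 0 0;0 0 0 0 1.2 0 0")

```text
clock: 24.82
position: [0.467, -0.1042, 0.1376]
tool_rot: [-1.564, -0.0, -0.095]
force: [-0.7, -0.5, 2.1]
grip_width: -0.0003
```

Emit:
send_rows(series="0 0 0 0 0.3 0 0;0 0 0 0 0.6 0 0;0 0 0 0 0.9 0 0;0 0 0 0 1.2 0 0")

```text
clock: 25.15
position: [0.467, -0.1042, 0.1364]
tool_rot: [-1.564, -0.0, -0.095]
force: [-1.3, -0.1, 0.9]
grip_width: -0.0002
```

Emit:
send_rows(series="0 0 0 0 0.3 0 0;0 0 0 0 0.6 0 0;0 0 0 0 0.9 0 0;0 0 0 0 1.2 0 0")

```text
clock: 25.48
position: [0.467, -0.1042, 0.1352]
tool_rot: [-1.564, -0.0, -0.095]
force: [-1.4, 0.9, 2.7]
grip_width: 0.0001
```

Emit:
send_rows(series="0 0 0 0 0.25 0 0;0 0 0 0 0.5 0 0;0 0 0 0 0.75 0 0;0 0 0 0 1 0 0")

```text
clock: 25.82
position: [0.467, -0.1042, 0.1343]
tool_rot: [-1.564, -0.0, -0.095]
force: [-2.7, 0.4, 7.6]
grip_width: -0.0003
```

Emit:
send_rows(series="0 0 0 0 0.25 0 0;0 0 0 0 0.5 0 0;0 0 0 0 0.75 0 0;0 0 0 0 1 0 0")

```text
clock: 26.15
position: [0.4669, -0.1042, 0.1334]
tool_rot: [-1.563, -0.0, -0.095]
force: [-4.7, 0.2, 9.6]
grip_width: 0.0001
```

Catch felt (7.6, then 9.6 N). Smaller steps now.

Emit:
send_rows(series="0 0 0 0 0.2 0 0;0 0 0 0 0.4 0 0;0 0 0 0 0.4 0 0")

```text
clock: 26.4
position: [0.4668, -0.1042, 0.1329]
tool_rot: [-1.564, 0.0, -0.095]
force: [-3.9, -1.4, 6.3]
grip_width: 0.0
```

```bash
python3 - <<'E'
from h import *
st()
E
```

```text
t 26.4 C [-225.6    1.    32.9] lean -0.0 zoff 1.0 F(chest) [-3.7, -1.8, 6.3] grip 0.0 q [-0.3   0.53  0.54  2.09 -0.46  0.64  0.46]
```

Emit:
send_rows(series="0 0 0 0 0.2 0 0;0 0 0 0 0.4 0 0;0 0 0 0 0.6 0 0")

```text
clock: 26.65
position: [0.4668, -0.1042, 0.1323]
tool_rot: [-1.564, 0.0, -0.095]
force: [-4.1, 0.1, 6.9]
grip_width: 0.0
```

Emit:
send_rows(series="0 0 0 0 0.2 0 0;0 0 0 0 0.4 0 0;0 0 0 0 0.6 0 0")

```text
clock: 26.9
position: [0.4668, -0.1042, 0.1317]
tool_rot: [-1.564, 0.0, -0.095]
force: [-3.7, 0.7, 6.8]
grip_width: -0.0003
```

Emit:
send_rows(series="0 0 0 0 0.2 0 0;0 0 0 0 0.4 0 0;0 0 0 0 0.6 0 0")

```text
clock: 27.15
position: [0.4667, -0.1042, 0.1311]
tool_rot: [-1.564, 0.0, -0.095]
force: [-4.8, 0.9, 8.6]
grip_width: 0.0
```

Emit:
send_rows(series="0 0 0 0 0.2 0 0;0 0 0 0 0.4 0 0;0 0 0 0 0.6 0 0")

```text
clock: 27.4
position: [0.4667, -0.1042, 0.1305]
tool_rot: [-1.564, 0.0, -0.095]
force: [-4.1, 1.0, 8.6]
grip_width: -0.0004
```

Emit:
send_rows(series="0 0 0 0 0.2 0 0;0 0 0 0 0.4 0 0")

```text
clock: 27.57
position: [0.4666, -0.1042, 0.13]
tool_rot: [-1.564, 0.0, -0.095]
force: [-5.2, -0.0, 8.3]
grip_width: -0.0002
```

Emit:
send_rows(series="0 0 0 0 0.2 0 0;0 0 0 0 0.4 0 0")

```text
clock: 27.73
position: [0.4666, -0.1042, 0.1297]
tool_rot: [-1.563, 0.0, -0.095]
force: [-4.6, 0.3, 7.9]
grip_width: 0.0002
```

Emit:
send_rows(series="0 0 0 0 0.2 0 0;0 0 0 0 0.4 0 0")

```text
clock: 27.9
position: [0.4665, -0.1042, 0.1292]
tool_rot: [-1.564, 0.001, -0.095]
force: [-5.9, 0.3, 7.7]
grip_width: 0.0004
```

Emit:
send_rows(series="0 0 0 0 0.2 0 0;0 0 0 0 0.4 0 0")

```text
clock: 28.07
position: [0.4665, -0.1042, 0.1288]
tool_rot: [-1.564, 0.001, -0.095]
force: [-5.0, 0.3, 8.1]
grip_width: 0.0
```

Emit:
send_rows(series="0 0 0 0 0.2 0 0;0 0 0 0 0.4 0 0")

```text
clock: 28.23
position: [0.4665, -0.1041, 0.1284]
tool_rot: [-1.563, 0.001, -0.095]
force: [-5.3, 0.1, 7.9]
grip_width: -0.0
```

```bash
python3 - <<'E'
from h import *
st()
E
```

```text
t 28.23 C [-225.9    1.    28.4] lean -0.0 zoff 1.0 F(chest) [-5.3, -0.4, 7.9] grip -0.0 q [-0.3   0.53  0.53  2.1  -0.47  0.63  0.47]
```

Emit:
send_rows(series="0 0 0 0 0.2 0 0;0 0 0 0 0.4 0 0")

```text
clock: 28.4
position: [0.4666, -0.1042, 0.128]
tool_rot: [-1.564, 0.0, -0.095]
force: [-4.4, -0.4, 6.7]
grip_width: -0.0004
```

Emit:
send_rows(series="0 0 0 0 0.2 0 0;0 0 0 0 0.4 0 0")

```text
clock: 28.57
position: [0.4667, -0.1042, 0.1276]
tool_rot: [-1.564, 0.0, -0.095]
force: [-5.1, -1.0, 6.7]
grip_width: -0.0001
```

Emit:
send_rows(series="0 0 0 0 0.2 0 0;0 0 0 0 0.4 0 0")

```text
clock: 28.73
position: [0.4668, -0.1042, 0.1272]
tool_rot: [-1.564, 0.0, -0.095]
force: [-3.0, -1.4, 4.7]
grip_width: 0.0001
```

Emit:
send_rows(series="0 0 0 0 0.2 0 0;0 0 0 0 0.4 0 0")

```text
clock: 28.9
position: [0.467, -0.1042, 0.1268]
tool_rot: [-1.564, -0.0, -0.095]
force: [-1.4, -0.4, 2.9]
grip_width: 0.0001
```

Emit:
send_rows(series="0 0 0 0 0.2 0 0;0 0 0 0 0.4 0 0")

```text
clock: 29.07
position: [0.467, -0.1042, 0.1264]
tool_rot: [-1.564, -0.0, -0.095]
force: [-1.9, 0.7, 5.4]
grip_width: 0.0001
```

Emit:
send_rows(series="0 0 0 0 0.2 0 0;0 0 0 0 0.4 0 0")

```text
clock: 29.23
position: [0.4671, -0.1042, 0.1262]
tool_rot: [-1.564, -0.0, -0.095]
force: [-3.5, 1.1, 12.7]
grip_width: 0.0002
```

Force dipped to 3 N (snapped), then rose on the buffers. Back off at once.

Emit:
send_rows(series="0 0 0 0 -0.5 0 0;0 0 0 0 -1 0 0;0 0 0 0 -2 0 0;0 0 0 0 -4 0 0;0 0 0 0 -8 0 0;0 0 0 0 -14 0 0")

```text
clock: 29.73
position: [0.4669, -0.1043, 0.1402]
tool_rot: [-1.564, 0.0, -0.095]
force: [-0.3, 1.0, 0.5]
grip_width: 0.0002
```

```bash
python3 - <<'E'
from h import *
st()
im=cams.grab_frame('wrist');cv2.imwrite('pics/q_wrist.png',im[:,:,::-1])
cv2.imwrite('pics/q_scene.png',cv2.resize(cams.grab_frame('scene')[110:310,130:370,::-1],None,fx=3,fy=3,interpolation=2))
E
```

```text
t 29.73 C [-225.6    0.9   40.2] lean -0.0 zoff 1.0 F(chest) [-0.4, 1.0, 0.5] grip 0.0002 q [-0.31  0.51  0.55  2.09 -0.45  0.66  0.45]
```

View pics/q_wrist.png

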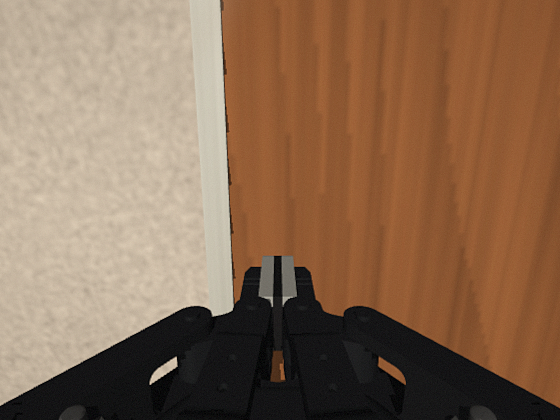

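View pics/q_scene.png

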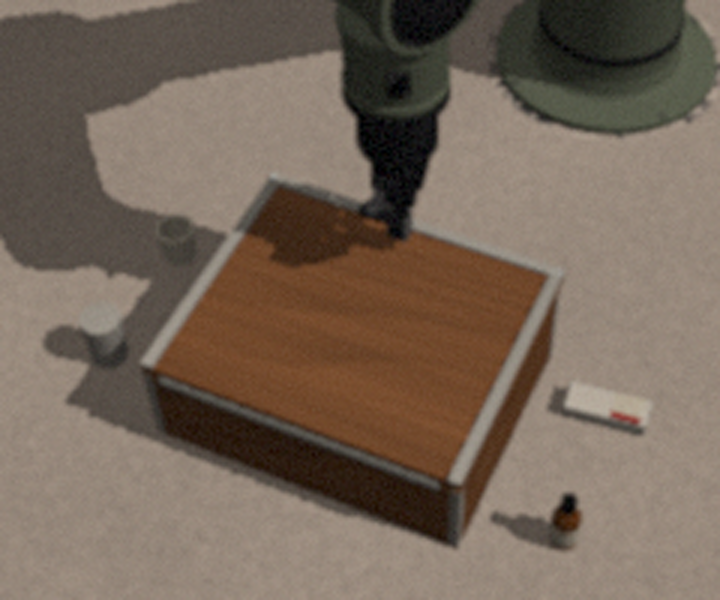

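Verify by touch: if it is caught, the tip should move freely down to about 28 mm.

Emit:
send_rows(series="0 0 0 0 3 0 0;0 0 0 0 6 0 0;0 0 0 0 8 0 0;0 0 0 0 9.5 0 0;0 0 0 0 10.5 0 0;0 0 0 0 11.2 0 0;0 0 0 0 11.7 0 0;0 0 0 0 11.7 0 0")

```text
clock: 30.5
position: [0.467, -0.1042, 0.1282]
tool_rot: [-1.564, -0.0, -0.095]
force: [0.5, -0.1, -0.7]
grip_width: 0.0002
```

Emit:
send_rows(series="0 0 0 0 0.4 0 0;0 0 0 0 0.8 0 0")

```text
clock: 30.67
position: [0.4671, -0.1042, 0.1275]
tool_rot: [-1.564, -0.0, -0.095]
force: [0.1, -0.1, 0.1]
grip_width: -0.0
```

Emit:
send_rows(series="0 0 0 0 0.3 0 0;0 0 0 0 0.5 0 0")

```text
clock: 30.83
position: [0.467, -0.1041, 0.127]
tool_rot: [-1.564, -0.0, -0.095]
force: [0.2, -0.1, -0.3]
grip_width: 0.0
```

The lid stays down (no contact at z = 27.0 mm). Retreat and take a last look.

Emit:
send_rows(series="0 0 0 0 -5 0 0;0 0 0 0 -20 0 0;0 0 0 -20 -50 0 0;0 0 0 -50 -80 0 0;0 0 0 -80 -110 20 0;0 0 0 -100 -140 40 0;0 0 0 -100 -160 60 0;0 0 0 -100 -160 60 0;0 0 0 -100 -160 60 0")

```text
clock: 31.58
position: [0.3735, -0.0344, 0.2889]
tool_rot: [-1.56, -0.004, -0.09]
force: [-0.5, 0.4, -1.0]
grip_width: 0.0
```

```bash
python3 - <<'E'
from h import *
st()
cv2.imwrite('pics/r_scene.png',cv2.resize(cams.grab_frame('scene')[110:310,130:370,::-1],None,fx=3,fy=3,interpolation=2))
cv2.imwrite('pics/r_top.png',cv2.resize(cams.grab_frame('top')[90:290,210:450,::-1],None,fx=3,fy=3,interpolation=2))
s=cams.get_calibration('scene')
for th in [.0,.013,.03,.05]:
    print(th,[((proj(s,C(-262*np.cos(th)+12*np.sin(th),y,262*np.sin(th)+12*np.cos(th)))-[130,110])*3).round() for y in(160,-160)])
E
```

```text
t 31.58 C [-325.1   61.7  188.9] lean 0.2 zoff 0.9999 F(chest) [-0.5, 0.3, -1.0] grip 0.0 q [-0.78  0.04  0.75  2.16 -0.04  0.94 -0.09]
0.0 [array([565., 270.]), array([274., 173.])]
0.013 [array([565., 268.]), array([273., 171.])]
0.03 [array([565., 266.]), array([273., 168.])]
0.05 [array([566., 262.]), array([272., 165.])]
```

View pics/r_scene.png

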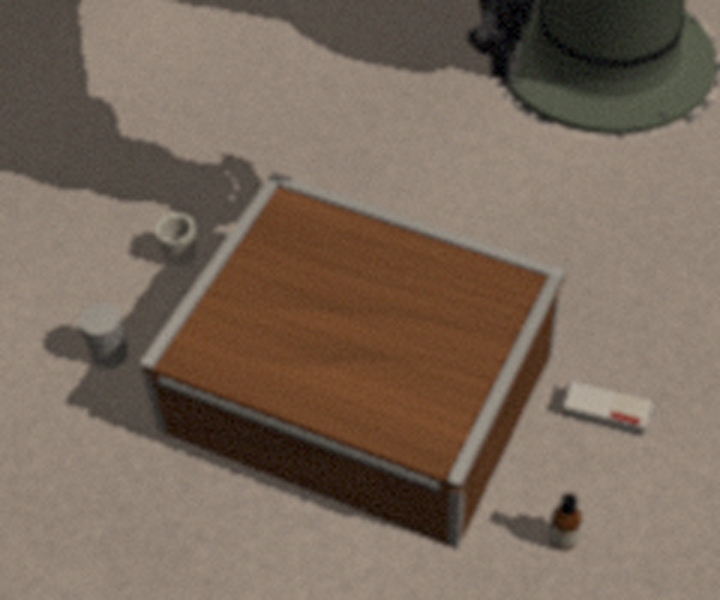

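View pics/r_top.png

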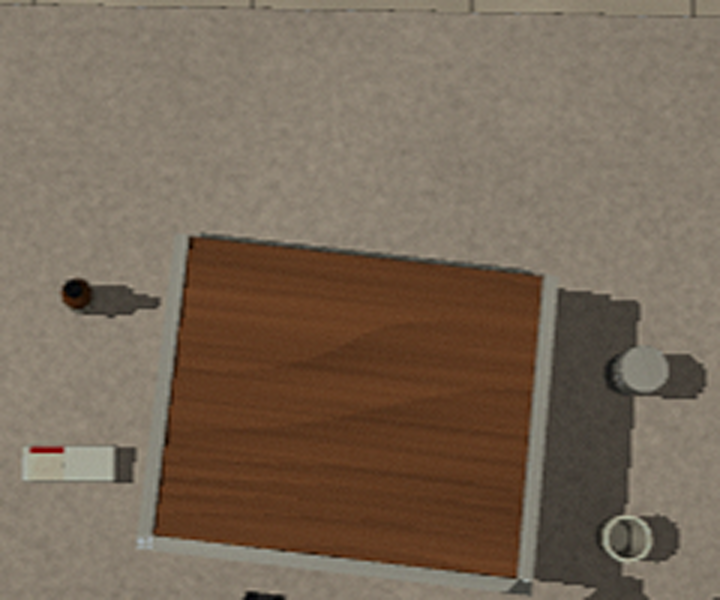

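The lid's left front corner is at (563,273), where I'd expect it on a shut lid. All four loose items are at the same pixels as at the start, and the robot is clear of the chest.

```bash
python3 -c "
from workcell import bot
print(bot.job_done())"
```

```text
the job is handed in; nothing more can be done
None
```

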